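Load a hanging scale and pull its draught hood shut with a hook pole

ROBOT

A 7-joint arm with a two-finger parallel gripper is mounted at the origin on a cart in front of the work surface, level with it; the furniture and walls round the work are solid. World frame = base frame: x ahead of the robot, y to its left, z up, the work surface at z = 0. Lengths are in m, angles in rad, forces in N, time in s.
With the tool pointing down it reaches from about 0.4 to 0.875 m from the base axis. Payload 6.5 kg.
Tool frame: the origin (TCP) lies midway between the tips of the shut fingers; the grasp point (between the pads) lies env.hold_point_z behind it (env.hold_point_z is the distance from the TCP to the grasp point, in m); z points along the fingers, y is the line along which they close (so a half turn about z gives the same grasp; the last joint's range is limited). The gripper opens to 88 mm and grips with 3 to 60 N. Pads are 18 mm wide; open, the fingers measure 123 mm over their backs; the gripper's body (75 mm by 187 mm) begins 45 mm behind the grasp point.
Start: joints at [1.281, 0.536, -0.004, 1.538, 0.003, 1.067, -0.071], TCP at [0.144, -0.634, 0.239] pointing down, gripper open.
Joint ranges: [-2.7, 2.7], [-0.37, 2.16], [-1.27, 1.26], [0.24, 2.4], [-1.31, 4.45], [0.19, 1.91], [-2.76, 2.76]. Speed limits (rad/s): [2.39, 2.39, 3.14, 3.14, 3.14, 3.14, 3.14].

INTERFACE

Orientations are given as a rotation vector (axis times angle).
In Python, from workcell import env gives the robot as it stands. The module is installed in compiled form; this text tells all that it offers.
- The arm moves only by the shell command python3 -m inch 'ROWS' [FORCE]. ROWS is JSON, a list of rows, each an object with "offset": the shift along the tool's x, y, z in mm, a list of three; "turn": the turn, a rotation vector about the tool's x, y, z in rad, a list of three; "jaw": the finger opening in mm, from 0 to 88.1. A call has 1 to 5 rows; each row shifts and turns the commanded pose from where the row before left it, along the tool's axes as they then stand; what a row does not reach is not made up. A row lasts 1/8 s, in which the tool goes at most 62.5 mm and 10.7 degrees, less where a joint would pass 70% of its speed; a pose out of reach is approached as far as the arm can. A call with a gripper value outside its range is refused whole. The fingers move at their own pace and stop on an object; FORCE is the grip in N (left out, the last holds). Time passes only in rows, so rows that do not move let the fingers close. It gives the time, the measured TCP pose, the force, the opening and the grip force at its end, in the units of the state.
- env.observe(): the state, without advancing time (a new reading comes with each control period).
- env.capture(name): name is "scene" or "top" or "wrist"; returns the picture (420x560x3 uint8, red, green, blue); there is no depth.
- env.camera_params(name): a dict with "K" (3x3 intrinsics, pixels), "extrinsics" (4x4, takes a point from camera to world coordinates); the wrist camera has in their place "tool_from_camera" (4x4, takes a point from camera to tool coordinates, whose origin is the TCP and whose axes are the flange's). Camera axes: x right, y up, looking along -z (the intrinsics and any distortion apply to the point x, -y, -z); pixel columns grow to the right and rows downward; lengths in m; the calibration is good to about 2 mm. A picture is of the moment at which its call begins: read the wrist's pose just before it. camera_params takes no time and is no camera call.
- env.job_done(): hands the job in; it is judged then, once.
Trained networks look in the newest picture that a camera, given by its name, has taken for a name from the list of things; names that differ only in an ending like _2 or _b are one class to them, and where a whole thing is asked for, a point or a joint stands for the part that bears it (a point fixed in the world has none). Each returns a list of dicts, best first, with "confidence" (0 to 1); they miss things now and then, are a little off and sometimes report something else, mostly with a low value. They report only what shows in the picture. A call takes as long as a camera call. They do not tell look-alikes from the thing itself.
- env.cut_out(camera, target): "mask" (420x560 bool, what is visible of it) and "extent" ([left, top, right, bottom] in pixels, round what is visible of it).
- env.mark_of(camera, target): "location" ([column, row] in pixels: a listed point, or the origin of a listed thing).
The state is a dict: "time": time; "joint_positions": joint angles; "joint_velocities": joint speeds; "tau": joint torques, N m; "ee_pos": TCP position; "ee_rot": TCP orientation; "force": force on the tool from outside, world axes, zero at the start; "torque": the same for the moment, N m; "width": finger opening in m; "grasp_force": force on a finger pad.
Only numpy, scipy, OpenCV 4.12 (cv2) and the standard library are available. Lean on these libraries where they do the work, as an engineer would, in place of code of your own. Each camera call takes 0.05 s, during which the arm holds its last target. There are 200 camera calls.

TASK

Set up the overnight creep check of the hanging scale: hang every hooked brass check weight that is on the desk on the scale's sprung hook, gently and one by one, and let it settle. Then put the hooked end of the pole through the ring eye of the open hood, swing the hood fully shut with it without slamming (do not touch the hood with the gripper or arm), take the pole out and lay it back flat on its rubber pad as it was, hook end up. Leave the other things on the desk where they are.

Things in the scene. Friction and masses are not known exactly. Their poses are not given: they have to be found in the camera images.
- case: Fixed open-topped draught case of the scale, clear walls, aluminium frame, 160 (x) x 280 (y) x 115 mm high, walls 5, floor 6 mm thick. Origin under its centre, at desk level; x points from its front wall to its back wall (hinge side), y left along the hinge, z up. Inside at the left end (y +105 to +131, x -3 to +27 mm) stands the 68 mm high spring housing.
- rod (a point): Sprung hook: 8 mm steel rod along the case's y from its stem at the left (y +110 mm) to its right end (y -110 mm), turned up 16 mm. Point on the rod's axis at mid length, axes as the case's; unloaded 12 mm behind the case's centre, 96 mm above the desk. Weights may hang anywhere along it; y +80, +25, -30, -85 mm gives four room. Nothing is between rod and front wall (87 mm in front).
- hook (a joint): Dip of the sprung hook, m, 0 unloaded to 0.03 at the stop; spring 235 N/m, so each weight lowers it about 5 mm (4 to 6 mm); it settles in about a second.
- hood (a joint): Opening of the hood, rad: 0 = shut on the case; at the start 1.45 to 1.75 (1.57 upright, more = leaning back). A stiff hinge (0.2 Nm friction) holds it at any angle. The hood is an upside-down tray 38 mm deep, 164 x 280 mm, 150 g, aluminium edges, clear top, hinged along the top of the case's back wall; its free edge swings up and back as it opens.
- hinge (a point): Mid point of the hood's hinge axis, which runs along the case's y, at the top of the back wall, 116 mm above the desk; axes as the case's.
- eye (a point): Centre of the steel ring eye on the outside of the hood's free edge, 115 mm right of its middle (25 mm in from its right end). Inner diameter 36 mm, wire 6 mm; its hole runs along the hinge axis (y). With the hood shut it is 188 mm in front of the hinge axis and 18 mm above it; it and this point's axes turn with the hood about that axis.
- pad: Fixed black rubber pad lying on the desk, 280 (x) x 140 (y) x 3 mm, origin under its centre at desk level; the pole belongs on it, lengthwise (along its x, hook to +x).
- pole_grip (a point): Grip point of the loose hook pole (250 mm, 90 g), mid-section, 9 mm above the surface it lies on. x runs along the pole to its hook, z up when it lies hook up. Wooden handle 18 mm square from x -100 to +50 mm, then an 8 mm steel rod to x +152 mm, there turned up: its end stands 14 mm above the rod's axis. It starts on the pad, hook end pointing away from the robot.
- pole_neck (a point): Point on the axis of the pole's steel rod, 125 mm from the grip point towards the hook, 25 mm short of the turned-up end: the part that runs in the ring.
- weight1_tab (a point): Grip tab of a hooked brass check weight (120 g, 104 mm high, standing; three or four of the four are there, all alike, the rest absent). Tab 22 (x) x 12 (y) x 36 mm high; this point is 88 mm above the foot's underside, z up. Round foot 38 mm across, 28 mm high; between foot and tab a C hook open to the weight's +x.
- weight1_seat (a point): Point of weight1's C hook where the rod bears (rod axis then 4 mm below): middle of the underside of its top bar, 62 mm above the foot's underside, 34 mm above the foot. C hook 10 mm wide; 5 mm back at x -13.5 mm, 5 mm lip at x +13.5 mm hanging 9 mm below the seat (25 mm free from lip to foot for the rod to enter).
- weight2_tab (a point): Grip tab of a hooked brass check weight (120 g, 104 mm high, standing; three or four of the four are there, all alike, the rest absent). Tab 22 (x) x 12 (y) x 36 mm high; this point is 88 mm above the foot's underside, z up. Round foot 38 mm across, 28 mm high; between foot and tab a C hook open to the weight's +x.
- weight2_seat (a point): Point of weight2's C hook where the rod bears (rod axis then 4 mm below): middle of the underside of its top bar, 62 mm above the foot's underside, 34 mm above the foot. C hook 10 mm wide; 5 mm back at x -13.5 mm, 5 mm lip at x +13.5 mm hanging 9 mm below the seat (25 mm free from lip to foot for the rod to enter).
- weight3_tab (a point): Grip tab of a hooked brass check weight (120 g, 104 mm high, standing; three or four of the four are there, all alike, the rest absent). Tab 22 (x) x 12 (y) x 36 mm high; this point is 88 mm above the foot's underside, z up. Round foot 38 mm across, 28 mm high; between foot and tab a C hook open to the weight's +x.
- weight3_seat (a point): Point of weight3's C hook where the rod bears (rod axis then 4 mm below): middle of the underside of its top bar, 62 mm above the foot's underside, 34 mm above the foot. C hook 10 mm wide; 5 mm back at x -13.5 mm, 5 mm lip at x +13.5 mm hanging 9 mm below the seat (25 mm free from lip to foot for the rod to enter).
- weight4_tab (a point): Grip tab of a hooked brass check weight (120 g, 104 mm high, standing; three or four of the four are there, all alike, the rest absent). Tab 22 (x) x 12 (y) x 36 mm high; this point is 88 mm above the foot's underside, z up. Round foot 38 mm across, 28 mm high; between foot and tab a C hook open to the weight's +x.
- weight4_seat (a point): Point of weight4's C hook where the rod bears (rod axis then 4 mm below): middle of the underside of its top bar, 62 mm above the foot's underside, 34 mm above the foot. C hook 10 mm wide; 5 mm back at x -13.5 mm, 5 mm lip at x +13.5 mm hanging 9 mm below the seat (25 mm free from lip to foot for the rod to enter).
- paperweight: Brass paperweight with a knob and no hook, 30 mm across, 40 mm high; bystander. Origin under its centre.
- eraser: Eraser, 23x50x12 mm; bystander. Origin under its centre.
- usb: USB stick, 18x56x8 mm; bystander. Origin under its centre.
- pole: The same hook pole as a body; origin on its underside below the grip point.
Things that resemble listed ones, but are neither listed nor needed, are in the scene too. What is shaped like the part that bears weight3_tab but blue is not meant. Leave any turquoise look-alike of the part that bears weight1_tab alone.

How it is judged:
By the outcome, as a careful person would: the job done as asked, in the order asked, and still so for the second after the job is handed in, with the robot touching nothing.
Of weight1, weight2, weight3, weight4 only 3 to 4 are there at a start; the rules pass over those that are not, and their reading is None.
At some moment in a run one of weight1, weight2, weight3, weight4, pole may be knocked a few centimetres aside while the robot is not near it.
It also fails if it takes over 210 s, if anything falls off the work surface, if the arm or the gripper's body presses on something with over 40 N, if the wrist force passes 120 N, or if a joint passes its speed limit or range.

## Working session

There is one attempt and no reset: what is moved stays moved. The work goes in short steps, Python scripts to look and compute and a shell command to move; the robot and the scene stay as the last step left them, time stands still between calls to the robot, and variables do not carry over. Pictures are saved under pics/ and viewed, at most 14 in all, crops included, and the job is handed in when it is done.

```bash
mkdir -p pics; cat > h.py <<'E'
import numpy as np, cv2
from scipy.spatial.transform import Rotation as R
from workcell import env
def cam(n, st=None):
    p=env.camera_params(n)
    K=np.array(p["K"])
    if "extrinsics" in p: T=np.array(p["extrinsics"])
    else:
        st=st or env.observe()
        W=np.eye(4);W[:3,:3]=R.from_rotvec(st["ee_rot"]).as_matrix();W[:3,3]=st["ee_pos"]
        T=W@np.array(p["tool_from_camera"])
    d=p.get("distortion",p.get("dist"))
    return K,T,d
def ray(c,px):
    K,T,d=c
    q=cv2.undistortPoints(np.array([[px]],float),K,None if d is None else np.array(d,float))[0,0]
    v=T[:3,:3]@np.array([q[0],-q[1],-1.]); return T[:3,3],v
def atz(c,px,z):
    o,v=ray(c,px); return o+v*(z-o[2])/v[2]
def tri(obs):
    A=np.zeros((3,3));b=np.zeros(3)
    for c,px in obs:
        o,v=ray(c,px);v=v/np.linalg.norm(v);P=np.eye(3)-np.outer(v,v);A+=P;b+=P@o
    return np.linalg.solve(A,b)
def proj(c,X):
    K,T,d=c
    x=np.linalg.inv(T)@np.append(X,1); q=np.array([[x[0],-x[1],-x[2]]])
    return cv2.projectPoints(q,np.zeros(3),np.zeros(3),K,None if d is None else np.array(d,float))[0][0,0]
def shot(n,f=None):
    st=env.observe(); im=env.capture(n)
    if f: cv2.imwrite("pics/"+f,cv2.cvtColor(im,cv2.COLOR_RGB2BGR))
    return im,cam(n,st)
E
python3 - <<'E'
from h import *
np.set_printoptions(precision=3,suppress=True)
print(env.camera_params("scene").keys(), env.camera_params("wrist").keys(), env.hold_point_z)
print(env.observe())
C={}
for n in ["scene","top"]:
    im,c=shot(n,n+"0.png"); C[n]=c
    print(n,c[1],c[0])
    for t in ["weight1_tab","weight1_seat","rod","hinge","eye","pole_grip","pole_neck","pad","case","paperweight"]:
        for r in env.mark_of(n,t): 
            print(n,t,np.round(r["location"],1),round(r["confidence"],2))
E
```

```text
dict_keys(['K', 'extrinsics']) dict_keys(['K', 'tool_from_camera']) 0.0187
{'time': 0.0, 'joint_positions': array([ 1.281,  0.537, -0.004,  1.539,  0.003,  1.067, -0.071]), 'joint_velocities': array([-0.   , -0.001,  0.   ,  0.001,  0.   , -0.002,  0.003]), 'tau': array([ -0.   , -57.098,   0.991, -25.161,  -0.056,   0.018,   0.   ]), 'ee_pos': array([ 0.144, -0.633,  0.238]), 'ee_rot': array([-3.12 , -0.351,  0.   ]), 'force': array([0.475, 0.356, 0.074]), 'torque': array([ 0.059, -0.002, -0.052]), 'grasp_force': 0.0, 'width': 0.08813871855370224}
scene [[-0.695  0.497 -0.52  -0.096]
 [-0.719 -0.484  0.498  0.597]
 [-0.004  0.721  0.693  0.902]
 [ 0.     0.     0.     1.   ]] [[442.239   0.    280.914]
 [  0.    442.239 209.005]
 [  0.      0.      1.   ]]
scene weight1_tab [209.4 269.9] 0.73
scene weight1_tab [248.4 185.7] 0.32
scene weight1_tab [161.  307.3] 0.27
scene weight1_seat [212.3 278.1] 0.61
scene weight1_seat [262.1 298.4] 0.56
scene rod [267.2 201.7] 0.69
scene hinge [247.4 184.3] 0.71
scene eye [276.1 110.3] 0.89
scene pole_grip [377.  185.6] 0.7
scene pole_grip [211.1
[... 167 characters left out ...]
.6] 0.56
top [[ 0.007  0.998 -0.063  0.411]
 [-1.     0.008  0.002  0.018]
 [ 0.002  0.063  0.998  1.442]
 [ 0.     0.     0.     1.   ]] [[507.459   0.    281.26 ]
 [  0.    507.459 206.044]
 [  0.      0.      1.   ]]
top weight1_tab [205.9 261.3] 0.64
top weight1_tab [185.6 210.4] 0.59
top weight1_seat [203.9 257.2] 0.7
top weight1_seat [189.1 214.8] 0.59
top rod [277.3 184.1] 0.84
top eye [324.2 140.3] 0.82
top eye [417.5 185.6] 0.64
top pole_grip [404.4 226.8] 0.77
top pole_grip [241.  240.5] 0.72
top pole_neck [418.3 188.6] 0.77
top pad [402.7 222.5] 0.86
top case [417.9 185.7] 0.45
top paperweight [145.3 227.6] 0.73
top paperweight [152.6 190.4] 0.63
top paperweight [277.1 181.8] 0.22
```

View pics/scene0.png

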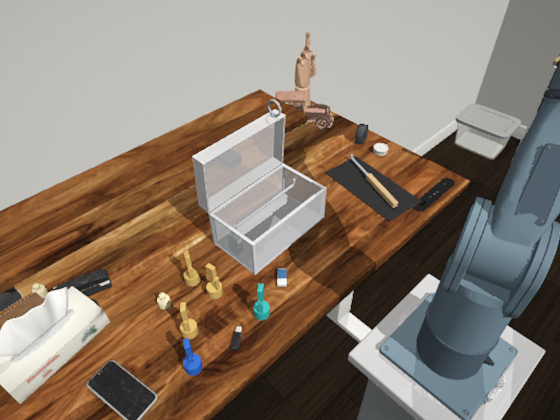

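View pics/top0.png

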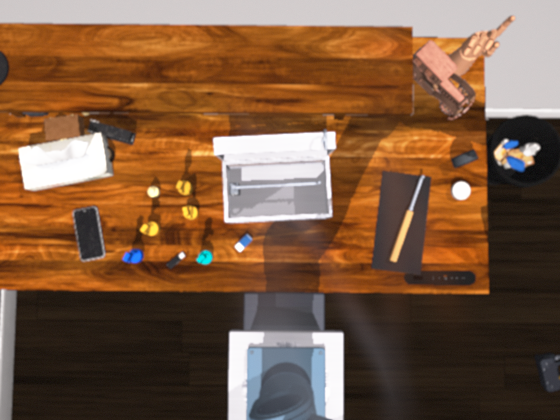

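The scene shows three brass weights: in the top view at about (184,187), (190,212) and (150,229). The turquoise look-alike is at (205,257), the blue one at (133,256) and the paperweight at (153,192). The case is at (277,185), the pole at (407,217). Next I'll measure and view an enlarged crop.

```bash
python3 - <<'E'
from h import *
np.set_printoptions(precision=3,suppress=True)
ct=cam("top");cs=cam("scene")
print("eye",tri([(ct,(324.2,140.3)),(cs,(276.1,110.3))]))
print("rod",tri([(ct,(277.3,184.1)),(cs,(267.2,201.7))]), atz(ct,(277.3,184.1),.096))
print("grip",tri([(ct,(404.4,226.8)),(cs,(377,185.6))]), atz(ct,(404.4,226.8),.012))
print("neck",atz(ct,(418.3,188.6),.012), atz(cs,(354,163.8),.012))
print("pad",atz(ct,(402.7,222.5),0), atz(cs,(371.3,186.3),0))
for p in [(184,187),(190,212),(150,229),(205,257)]: print(p,"z.1",atz(ct,p,.1),"z.015",atz(ct,p,.015))
for p in [(193,280),(214,290),(189,330)]: print(p,"foot scene z.014",atz(cs,p,.014))
im=cv2.imread("pics/top0.png"); a=cv2.resize(im[125:275,120:345],None,fx=3.5,fy=3.5,interpolation=cv2.INTER_CUBIC)
cv2.imwrite("pics/ctop.png",a)
im=cv2.imread("pics/scene0.png"); a=cv2.resize(im[95:345,150:350],None,fx=2.4,fy=2.4,interpolation=cv2.INTER_CUBIC)
cv2.imwrite("pics/cscene.png",a)
E
```

```text
eye [ 0.632 -0.082  0.297]
rod [0.553 0.027 0.099] [0.554 0.027 0.096]
grip [ 0.445 -0.333  0.006] [ 0.444 -0.331  0.012]
neck [ 0.553 -0.371  0.012] [ 0.559 -0.36   0.012]
pad [ 0.457 -0.329  0.   ] [ 0.458 -0.323  0.   ]
(184, 187) z.1 [0.544 0.275 0.1  ] z.015 [0.552 0.291 0.015]
(190, 212) z.1 [0.477 0.258 0.1  ] z.015 [0.481 0.273 0.015]
(150, 229) z.1 [0.432 0.362 0.1  ] z.015 [0.433 0.384 0.015]
(205, 257) z.1 [0.359 0.216 0.1  ] z.015 [0.356 0.228 0.015]
(193, 280) foot scene z.014 [0.54  0.292 0.014]
(214, 290) foot scene z.014 [0.48  0.273 0.014]
(189, 330) foot scene z.014 [0.432 0.381 0.014]
```

View pics/ctop.png

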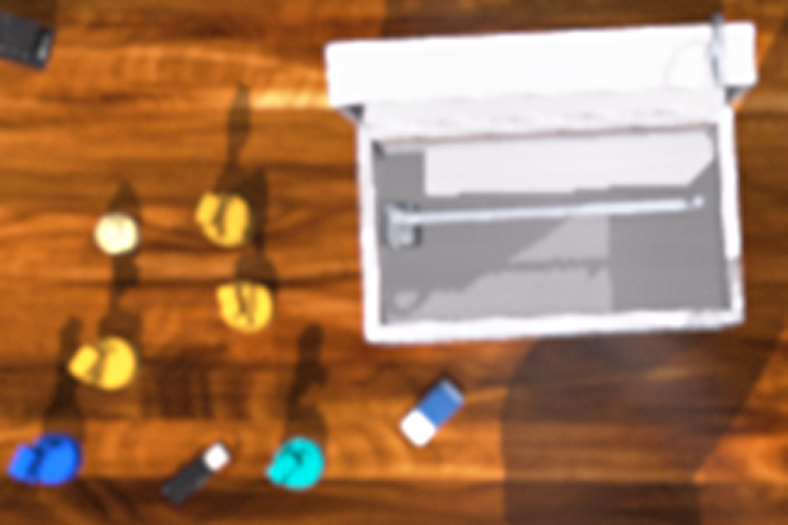

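View pics/cscene.png

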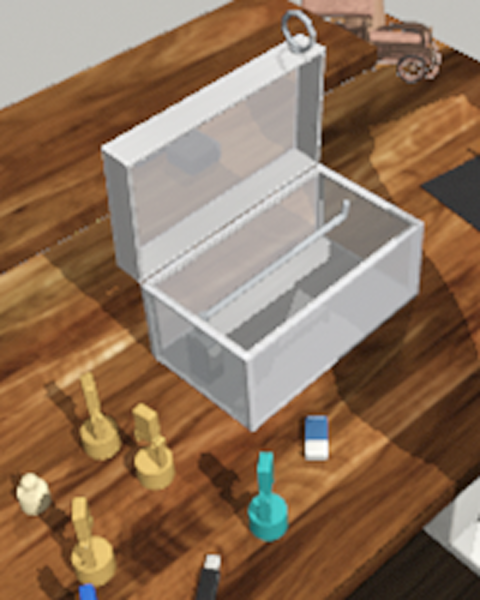

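The zoomed views confirm three brass weights. The rod runs from about (234,187) to (319,183) in the top picture, so the case is yawed about +0.05. I'll move over the weights for a wrist look.

```bash
python3 -m inch '[{"offset":[0,0,0],"turn":[0,0,0.174],"jaw":88},{"offset":[36,-41,-10],"turn":[0,0,0],"jaw":88},{"offset":[36,-41,-10],"turn":[0,0,0],"jaw":88},{"offset":[36,-41,-10],"turn":[0,0,0],"jaw":88},{"offset":[36,-41,-10],"turn":[0,0,0],"jaw":88}]'
python3 -m inch '[{"offset":[36,-41,-10],"turn":[0,0,0],"jaw":88},{"offset":[36,-41,-10],"turn":[0,0,0],"jaw":88},{"offset":[36,-41,-10],"turn":[0,0,0],"jaw":88},{"offset":[36,-41,-10],"turn":[0,0,0],"jaw":88},{"offset":[36,-41,-10],"turn":[0,0,0],"jaw":88}]'
python3 -m inch '[{"offset":[2,-52,0],"turn":[0,0,0],"jaw":88},{"offset":[2,-52,0],"turn":[0,0,0],"jaw":88},{"offset":[2,-52,0],"turn":[0,0,0],"jaw":88},{"offset":[2,-52,0],"turn":[0,0,0],"jaw":88},{"offset":[2,-52,0],"turn":[0,0,0],"jaw":88}]'
python3 -m inch '[{"offset":[0,-52,0],"turn":[0,0,0],"jaw":88},{"offset":[0,-52,0],"turn":[0,0,0],"jaw":88},{"offset":[0,-52,0],"turn":[0,0,0],"jaw":88},{"offset":[0,-52,0],"turn":[0,0,0],"jaw":88},{"offset":[0,0,0],"turn":[0,0,0],"jaw":88}]'
cat >> h.py <<'E'
def yaw(st=None):
    st=st or env.observe(); m=R.from_rotvec(st["ee_rot"]).as_matrix(); return np.arctan2(m[1,0],m[0,0])
def go(xyz,y=None):
    "print the yaw turn, then tool shift (mm) after that turn, TCP target xyz"
    st=env.observe(); y0=yaw(st); y=y0 if y is None else y
    d=np.array(xyz)-st["ee_pos"]; c,s=np.cos(y),np.sin(y)
    print("turn z %.3f"%(y0-y),"shift",np.round(1000*np.array([c*d[0]+s*d[1], s*d[0]-c*d[1], -d[2]]),1))
E
python3 - <<'E'
from h import *
np.set_printoptions(precision=3,suppress=True)
st=env.observe(); print(st["time"],st["ee_pos"],st["ee_rot"],yaw(st))
print(env.camera_params("wrist"))
im,c=shot("wrist","w0.png")
for t in ["weight1_tab","weight1_seat"]:
    for r in env.mark_of("wrist",t): print(t,np.round(r["location"],1),round(r["confidence"],2),atz(c,r["location"],.088 if "tab" in t else .062))
E
```

```text
time: 1.72
ee_pos: [0.2809, -0.4614, 0.2792]
ee_rot: [3.14, 0.078, 0.001]
force: [0.4, -0.6, -0.6]
width: 0.088
grasp_force: 0.0
time: 2.35
ee_pos: [0.4504, -0.2477, 0.3294]
ee_rot: [3.14, 0.078, 0.001]
force: [0.4, -0.4, 0.7]
width: 0.0877
grasp_force: 0.0
time: 2.98
ee_pos: [0.4464, 0.0126, 0.329]
ee_rot: [3.14, 0.078, 0.001]
force: [-0.0, 0.1, -0.1]
width: 0.0879
grasp_force: 0.0
time: 3.6
ee_pos: [0.435, 0.2231, 0.329]
ee_rot: [-3.138, -0.089, -0.0]
force: [0.2, -0.8, -0.0]
width: 0.0881
grasp_force: 0.0
3.6 [0.435 0.223 0.329] [-3.138 -0.089 -0.   ] 0.056935861088077855
{'K': array([[370.011,   0.   , 281.169],
       [  0.   , 370.011, 204.702],
       [  0.   ,   0.   ,   1.   ]]), 'tool_from_camera': array([[ 0.001,  0.961,  0.276,  0.071],
       [ 1.   , -0.001,  0.   , -0.   ],
       [ 0.   ,  0.276, -0.961, -0.145],
       [ 0.   ,  0.   ,  0.   ,  1.   ]])}
weight1_tab [236.5 123. ] 0.89 [0.48  0.272 0.088]
weight1_tab [271.  238.4] 0.75 [0.356 0.231 0.088]
weight1_seat [275.9 224.8] 0.84 [0.363 0.226 0.062]
weight1_seat [240.2 115.3] 0.83 [0.486 0.271 0.062]
```

View pics/w0.png

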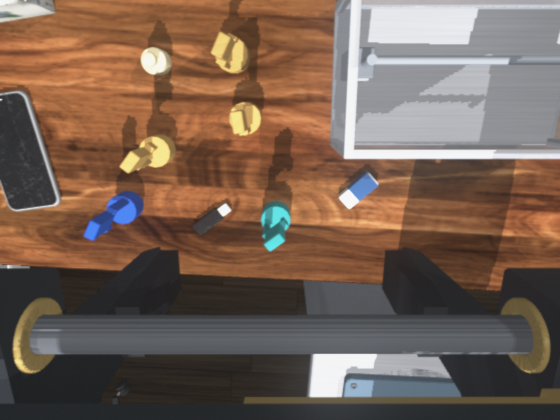

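The wrist view shows the weights at (230,50), (245,118) and (150,155), with the turquoise one at (275,228) and the blue one at (115,215). The hook openings are too small to judge, so I'll enlarge.

```bash
python3 - <<'E'
from h import *
im=cv2.imread("pics/w0.png"); cv2.imwrite("pics/cw0.png",cv2.resize(im[25:175,110:270],None,fx=4,fy=4,interpolation=cv2.INTER_CUBIC))
E
```

```text
(no output)
```

View pics/cw0.png

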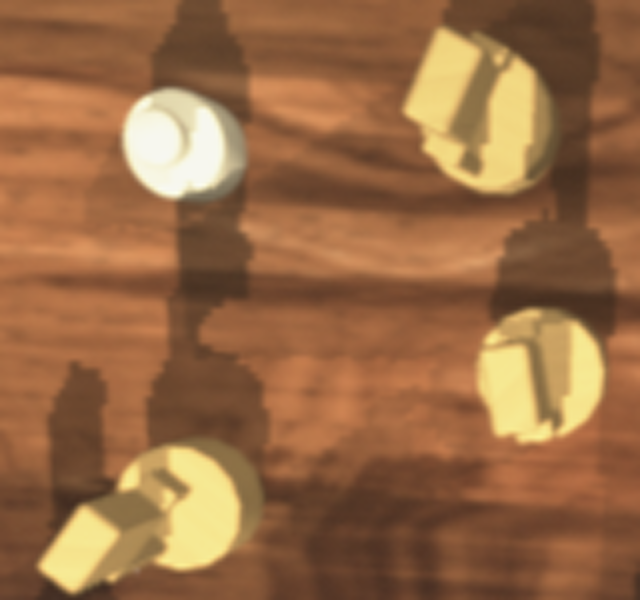

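The tabs' long axes can be made out, but not which side each hook opens to. I'll take one closer look.

```bash
python3 -m inch '[{"offset":[6,-26,36],"turn":[0,0,0],"jaw":88},{"offset":[6,-26,36],"turn":[0,0,0],"jaw":88},{"offset":[6,-26,36],"turn":[0,0,0],"jaw":88},{"offset":[0,0,0],"turn":[0,0,0],"jaw":88},{"offset":[0,0,0],"turn":[0,0,0],"jaw":88}]'
python3 - <<'E'
from h import *
np.set_printoptions(precision=3,suppress=True)
im,c=shot("wrist","w1.png"); cv2.imwrite("pics/cw1.png",cv2.resize(cv2.imread("pics/w1.png")[0:300,100:500],None,fx=2,fy=2,interpolation=cv2.INTER_CUBIC))
for t in ["weight1_tab","weight1_seat"]:
    for r in env.mark_of("wrist",t): print(t,np.round(r["location"],1),round(r["confidence"],2),atz(c,r["location"],.088 if "tab" in t else .062))
E
```

```text
time: 4.38
ee_pos: [0.4511, 0.2961, 0.2216]
ee_rot: [3.14, 0.075, 0.001]
force: [0.1, 0.9, -0.6]
width: 0.0879
grasp_force: 0.0
weight1_tab [354.5 304.4] 0.75 [0.358 0.229 0.088]
weight1_tab [316.  159.4] 0.57 [0.48  0.271 0.088]
weight1_seat [314.9 147.4] 0.72 [0.485 0.27  0.062]
weight1_seat [351.1 288.3] 0.6 [0.359 0.227 0.062]
```

View pics/cw1.png

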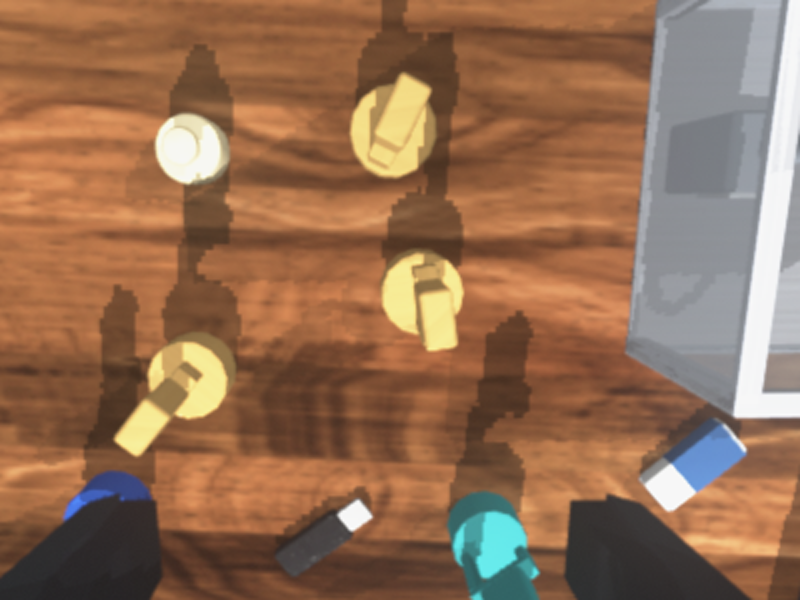

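The shadow of weight C shows its hook opening up and right in the image. For A and B I'll look obliquely from the far side.

```bash
python3 -m inch '[{"offset":[45,0,0],"turn":[0,0,0],"jaw":88},{"offset":[45,-14,0],"turn":[0,0,0],"jaw":88},{"offset":[20,0,-10],"turn":[0,0,0],"jaw":88},{"offset":[0,0,0],"turn":[0,0,0],"jaw":88},{"offset":[0,0,0],"turn":[0,0,0],"jaw":88}]'
python3 - <<'E'
from h import *
np.set_printoptions(precision=3,suppress=True)
im,c=shot("wrist","w2.png"); cv2.imwrite("pics/cw2.png",cv2.resize(cv2.imread("pics/w2.png")[120:400,100:480],None,fx=2.1,fy=2.1,interpolation=cv2.INTER_CUBIC))
for t in ["weight1_tab","weight1_seat"]:
    for r in env.mark_of("wrist",t): print(t,np.round(r["location"],1),round(r["confidence"],2),atz(c,r["location"],.088 if "tab" in t else .062))
E
```

```text
time: 5.15
ee_pos: [0.5585, 0.3167, 0.2309]
ee_rot: [3.14, 0.078, -0.0]
force: [0.5, 0.5, -0.3]
width: 0.0879
grasp_force: 0.0
weight1_tab [330.9 279.6] 0.76 [0.482 0.27  0.088]
weight1_tab [361.6 399.8] 0.67 [0.358 0.23  0.088]
weight1_seat [328.5 265.2] 0.81 [0.484 0.269 0.062]
weight1_seat [357.7 381. ] 0.79 [0.356 0.228 0.062]
```

View pics/cw2.png

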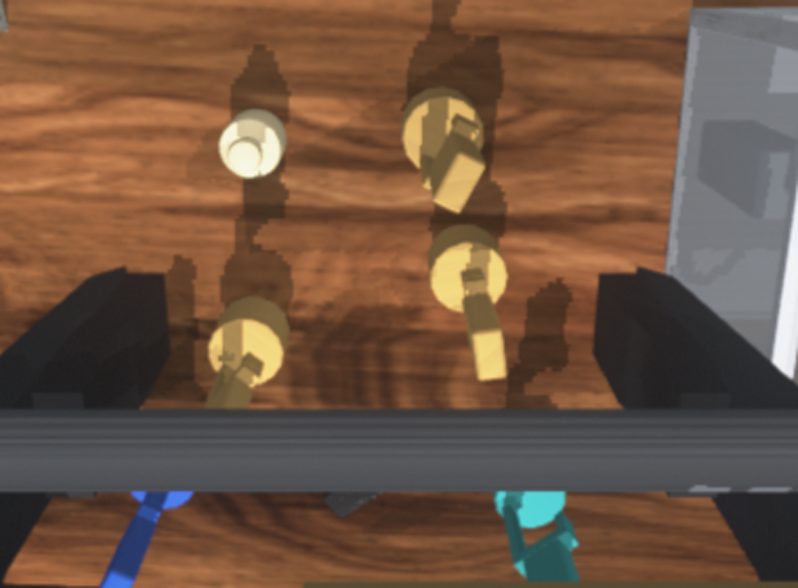

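B seems to have a lip with a gap facing the camera, and A is unclear. I'll render both hypotheses next to the picture to compare.

```bash
cat > rend.py <<'E'
from h import *
def model(x,y,psi):
    F=[]
    Rz=R.from_euler("z",psi).as_matrix()
    def add(P,n): F.append((P@Rz.T+[x,y,0],Rz@n))
    def box(x0,x1,y0,y1,z0,z1):
        for ax in range(3):
            for s in (0,1):
                lo=np.array([x0,y0,z0]);hi=np.array([x1,y1,z1]);o=[a for a in range(3) if a!=ax]
                P=[]
                for u,v in ((0,0),(1,0),(1,1),(0,1)):
                    p=np.zeros(3);p[ax]=(lo,hi)[s][ax];p[o[0]]=(lo,hi)[u][o[0]];p[o[1]]=(lo,hi)[v][o[1]];P.append(p)
                n=np.zeros(3);n[ax]=2*s-1;add(np.array(P)/1000,n)
    a=np.linspace(0,2*np.pi,33)
    add(np.c_[19*np.cos(a),19*np.sin(a),0*a+28]/1000,np.array([0,0,1.]))
    for i in range(32):
        add(np.array([[19*np.cos(t),19*np.sin(t),z] for t,z in((a[i],0),(a[i+1],0),(a[i+1],28),(a[i],28))])/1000,np.array([np.cos(a[i]),np.sin(a[i]),0]))
    box(-16,-11,-5,5,28,70);box(11,16,-5,5,53,70);box(-16,16,-5,5,62,70);box(-11,11,-6,6,70,104)
    return F
def render(img,c,x,y,psi):
    F=model(x,y,psi);o=c[1][:3,3]
    F=[f for f in F if np.dot(f[1],o-f[0].mean(0))>0]
    F.sort(key=lambda f:-np.linalg.norm(f[0].mean(0)-o)-(0.2 if f[0][:,2].max()<.03 else 0))
    for P,n in F:
        v=200 if n[2]>.5 else 110-60*n[0]
        px=np.array([proj(c,p) for p in P]);cv2.fillPoly(img,[np.round(px*8).astype(int)],(0.5*v,.9*v,v),cv2.LINE_AA,3)
E
python3 - <<'E'
from rend import *
c=cam("wrist"); im=cv2.imread("pics/w2.png")
rows=[]
for name,px,psi in (("A",(311.5,181.5),-.36),("B",(323,249.5),.175),("C",(217.6,286.7),-.75)):
    p=atz(c,px,.028); print(name,p)
    tiles=[im]
    for k in (0,np.pi):
        r=im.copy();render(r,c,p[0],p[1],psi+k);tiles.append(r)
    u,v=int(px[0]),int(px[1])+8
    rows.append(np.vstack([cv2.resize(t[v-35:v+43,u-35:u+35],None,fx=2.5,fy=2.5,interpolation=cv2.INTER_CUBIC) for t in tiles]))
cv2.imwrite("pics/cmp.png",np.hstack(rows))
E
```

```text
A [0.55465466 0.28759253 0.028     ]
B [0.48500408 0.27073186 0.028     ]
C [0.43756713 0.37722503 0.028     ]
```

View pics/cmp.png

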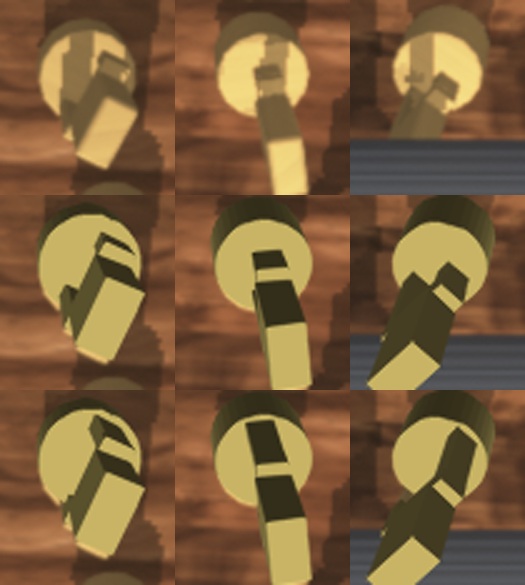

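Row 2, with each hook opening towards my assumed +x, matches all three weights. So the yaws are A -0.36, B 0.175 and C -0.75. I'll start with B.

```bash
python3 - <<'E'
from h import *
go((.483,.271,.15),.175)
E
```

```text
turn z -0.124 shift [-82.3  32.1  80.8]
```

```bash
python3 -m inch '[{"offset":[0,0,0],"turn":[0,0,-0.124],"jaw":60},{"offset":[-41,16,20],"turn":[0,0,0],"jaw":60},{"offset":[-41,16,20],"turn":[0,0,0],"jaw":60},{"offset":[0,0,40],"turn":[0,0,0],"jaw":60},{"offset":[0,0,0],"turn":[0,0,0],"jaw":60}]'
python3 - <<'E'
from h import *
im,c=shot("wrist","w3.png"); print(env.observe()["ee_pos"],yaw()); go((.483,.271,.073),.175)
for r in env.mark_of("wrist","weight1_tab"): print(r, atz(c,r["location"],.088))
E
```

```text
time: 5.92
ee_pos: [0.482, 0.2699, 0.1489]
ee_rot: [3.127, 0.273, -0.007]
force: [-0.2, -0.9, 0.5]
width: 0.0601
grasp_force: 0.0
[0.48348111 0.27118218 0.15059361] 0.1742706694674863
turn z -0.001 shift [-0.5  0.1 77.6]
{'location': [280.8, 225.2], 'confidence': 0.83} [0.48147405 0.2698827  0.088     ]
{'location': [307.5, 400.5], 'confidence': 0.56} [0.35946925 0.22972287 0.088     ]
```

View pics/w3.png

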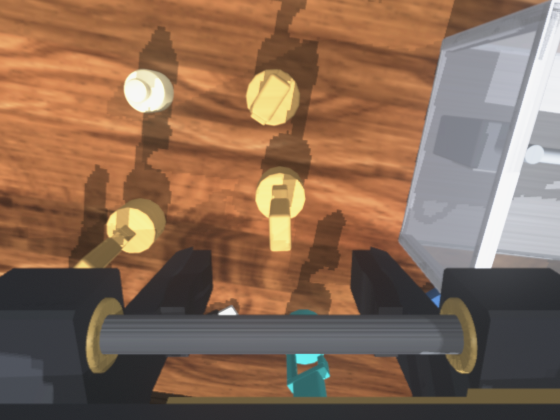

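B's tab at (280,232) is centred between the fingers and aligned. I'll grasp and lift it.

```bash
python3 -m inch '[{"offset":[0,0,40],"turn":[0,0,0],"jaw":60},{"offset":[0,0,37],"turn":[0,0,0],"jaw":60},{"offset":[0,0,0],"turn":[0,0,0],"jaw":60},{"offset":[0,0,0],"turn":[0,0,0],"jaw":5},{"offset":[0,0,0],"turn":[0,0,0],"jaw":5}]' 25
python3 -m inch '[{"offset":[0,0,0],"turn":[0,0,0],"jaw":5},{"offset":[0,0,0],"turn":[0,0,0],"jaw":5},{"offset":[0,0,-30],"turn":[0,0,0],"jaw":5},{"offset":[0,0,-50],"turn":[0,0,0],"jaw":5},{"offset":[0,0,-50],"turn":[0,0,0],"jaw":5}]' 25
python3 -m inch '[{"offset":[0,0,-40],"turn":[0,0,0.06],"jaw":5},{"offset":[0,0,0],"turn":[0,0,0.065],"jaw":5},{"offset":[0,0,0],"turn":[0,0,0],"jaw":5}]' 25
python3 - <<'E'
from h import *
go((.524,-.035,.25),.05)
E
```

```text
time: 6.65
ee_pos: [0.4854, 0.2723, 0.0757]
ee_rot: [-3.128, -0.272, -0.005]
force: [0.7, 0.1, 0.3]
width: 0.0422
grasp_force: 0.0
time: 7.28
ee_pos: [0.4839, 0.2712, 0.2051]
ee_rot: [3.13, 0.273, -0.001]
force: [0.3, -0.2, 0.1]
width: 0.0051
grasp_force: 0.0
time: 7.65
ee_pos: [0.4842, 0.2713, 0.2441]
ee_rot: [3.141, 0.077, 0.001]
force: [0.3, 0.6, -0.6]
width: 0.0053
grasp_force: 0.0
turn z -0.001 shift [ 24.5 307.9  -5.9]
```

The fingers were still closing when I lifted, so the grasp missed. I'll check whether the weight is undisturbed.

```bash
python3 -m inch '[{"offset":[0,0,0],"turn":[0,0,-0.125],"jaw":40},{"offset":[0,0,45],"turn":[0,0,0],"jaw":40},{"offset":[0,0,45],"turn":[0,0,0],"jaw":40},{"offset":[0,0,0],"turn":[0,0,0],"jaw":40},{"offset":[0,0,0],"turn":[0,0,0],"jaw":40}]' 25
python3 - <<'E'
from h import *
im,c=shot("wrist","w4.png"); print(env.observe()["ee_pos"],env.observe()["width"],yaw())
for r in env.mark_of("wrist","weight1_tab"): print(r, atz(c,r["location"],.088))
d=cv2.absdiff(cv2.imread("pics/w3.png"),cv2.imread("pics/w4.png")); print(d[140:255,230:330].mean())
go((.483,.271,.073),.175)
E
```

```text
time: 8.28
ee_pos: [0.4846, 0.272, 0.1548]
ee_rot: [-3.129, -0.274, -0.001]
force: [0.3, 0.1, -0.0]
width: 0.04
grasp_force: 0.0
[0.4850144  0.27222161 0.15535747] 0.04005214237938929 0.17439092613556811
{'location': [308.8, 396.6], 'confidence': 0.83} [0.36101161 0.23044664 0.088     ]
{'location': [278.5, 231.7], 'confidence': 0.82} [0.47798737 0.27248158 0.088     ]
14.61968115942029
turn z -0.001 shift [-2.4  0.8 82.6]
```

```bash
python3 -m inch '[{"offset":[-4,0,40],"turn":[0,0,0],"jaw":40},{"offset":[0,0,42],"turn":[0,0,0],"jaw":40},{"offset":[0,0,0],"turn":[0,0,0],"jaw":40},{"offset":[0,0,0],"turn":[0,0,0],"jaw":5},{"offset":[0,0,0],"turn":[0,0,0],"jaw":5}]' 25
python3 -m inch '[{"offset":[0,0,0],"turn":[0,0,0],"jaw":5},{"offset":[0,0,0],"turn":[0,0,0],"jaw":5},{"offset":[0,0,0],"turn":[0,0,0],"jaw":5},{"offset":[0,0,0],"turn":[0,0,0],"jaw":5},{"offset":[0,0,0],"turn":[0,0,0],"jaw":5}]' 25
```

```text
time: 9.0
ee_pos: [0.4816, 0.2715, 0.0738]
ee_rot: [-3.128, -0.272, -0.005]
force: [-0.2, 0.2, -0.8]
width: 0.0222
grasp_force: 0.0
time: 9.62
ee_pos: [0.481, 0.2715, 0.0727]
ee_rot: [-3.129, -0.273, -0.003]
force: [-1.0, 0.4, 7.3]
width: 0.0116
grasp_force: 24.9
```

```bash
python3 -m inch '[{"offset":[0,0,-20],"turn":[0,0,0],"jaw":5},{"offset":[0,0,-50],"turn":[0,0,0],"jaw":5},{"offset":[0,0,-50],"turn":[0,0,0],"jaw":5},{"offset":[0,0,-50],"turn":[0,0,0.06],"jaw":5},{"offset":[0,0,0],"turn":[0,0,0.065],"jaw":5}]' 25
python3 - <<'E'
from h import *
go((.524,-.035,.245),.05)
print(env.observe()["width"])
E
```

```text
time: 10.25
ee_pos: [0.4819, 0.2722, 0.2469]
ee_rot: [-3.137, -0.073, -0.011]
force: [0.3, 0.9, -2.2]
width: 0.0114
grasp_force: 24.9
turn z -0.003 shift [ 26.7 308.9   1.9]
0.011356862540865226
```

```bash
python3 -m inch '[{"offset":[4,35,0],"turn":[0,0,0],"jaw":5},{"offset":[5,55,0],"turn":[0,0,0],"jaw":5},{"offset":[5,55,0],"turn":[0,0,0],"jaw":5},{"offset":[5,55,0],"turn":[0,0,0],"jaw":5},{"offset":[4,55,0],"turn":[0,0,0],"jaw":5}]' 25
python3 -m inch '[{"offset":[4,35,0],"turn":[0,0,0],"jaw":5},{"offset":[0,18,0],"turn":[0,0,0],"jaw":5},{"offset":[0,0,0],"turn":[0,0,0],"jaw":5},{"offset":[0,0,0],"turn":[0,0,0],"jaw":5},{"offset":[0,0,0],"turn":[0,0,0],"jaw":5}]' 25
python3 - <<'E'
from h import *
np.set_printoptions(precision=4,suppress=True)
im,c=shot("wrist","w5.png"); go((.524,-.035,.245),.05)
for t,z in (("rod",.096),("weight1_seat",.245-.073+.062),("weight1_tab",.26),("hinge",.116)):
    for r in env.mark_of("wrist",t): print(t,r, atz(c,r["location"],z))
E
```

```text
time: 10.88
ee_pos: [0.5154, 0.0153, 0.2428]
ee_rot: [3.141, 0.077, 0.001]
force: [1.6, 0.6, -2.0]
width: 0.0121
grasp_force: 24.9
time: 11.5
ee_pos: [0.5221, -0.0338, 0.2418]
ee_rot: [-3.14, -0.081, 0.0]
force: [-0.8, -0.1, -1.2]
width: 0.0117
grasp_force: 24.9
turn z 0.001 shift [ 1.8  1.  -3.2]
rod {'location': [203.8, 149.7], 'confidence': 0.67} [0.5517 0.0288 0.096 ]
weight1_seat {'location': [281.3, 261.2], 'confidence': 0.68} [ 0.5232 -0.0337  0.234 ]
weight1_tab {'location': [282.2, 292.7], 'confidence': 0.83} [ 0.5221 -0.0341  0.26  ]
hinge {'location': [192.7, 50.0], 'confidence': 0.91} [0.622  0.0319 0.116 ]
```

View pics/w5.png

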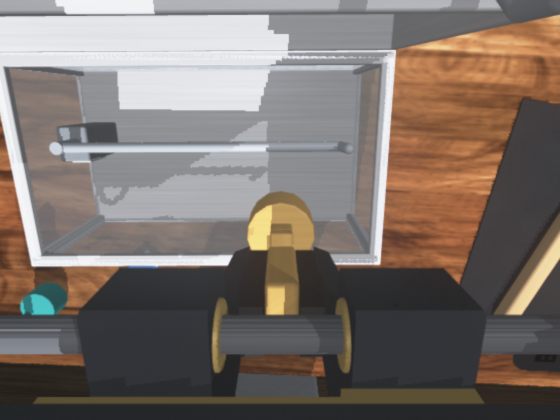

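The wrist view shows the rod from (57,148) to (348,148), level with the tool axes, and the weight at (282,230) in front of it. I'll lower it and go in under the rod.

```bash
python3 -m inch '[{"offset":[0,0,40],"turn":[0,0,0],"jaw":5},{"offset":[0,0,40],"turn":[0,0,0],"jaw":5},{"offset":[0,0,33],"turn":[0,0,0],"jaw":5},{"offset":[0,0,0],"turn":[0,0,0],"jaw":5},{"offset":[0,0,0],"turn":[0,0,0],"jaw":5}]' 25
python3 -m inch '[{"offset":[12,0,0],"turn":[0,0,0],"jaw":5},{"offset":[10,0,0],"turn":[0,0,0],"jaw":5},{"offset":[10,0,0],"turn":[0,0,0],"jaw":5},{"offset":[0,0,0],"turn":[0,0,0],"jaw":5},{"offset":[0,0,0],"turn":[0,0,0],"jaw":5}]' 25
python3 - <<'E'
from h import *
np.set_printoptions(precision=4,suppress=True)
im,c=shot("wrist","w6.png"); im,cs=shot("scene","s6.png")
for n,cc in (("wrist",c),("scene",cs)):
  for r in env.mark_of(n,"rod"): print(n,r, atz(cc,r["location"],.096))
go((.5547,-.032,.129),.05)
E
```

```text
time: 12.38
ee_pos: [0.5232, -0.0355, 0.1299]
ee_rot: [-3.141, -0.077, -0.003]
force: [-0.1, 0.7, -1.0]
width: 0.0119
grasp_force: 24.9
time: 13.0
ee_pos: [0.5539, -0.0341, 0.1285]
ee_rot: [3.141, 0.077, -0.001]
force: [0.4, -0.3, -0.9]
width: 0.0118
grasp_force: 24.9
wrist {'location': [159.0, 235.0], 'confidence': 0.63} [0.555  0.0286 0.096 ]
scene {'location': [267.9, 200.7], 'confidence': 0.63} [0.5564 0.0199 0.096 ]
turn z -0.001 shift [ 0.9 -2.1 -0.3]
```

```bash
python3 -m inch '[{"offset":[1,0,6],"turn":[0,0,0],"jaw":5},{"offset":[0,0,6],"turn":[0,0,0],"jaw":5},{"offset":[0,0,4],"turn":[0,0,0],"jaw":5},{"offset":[0,0,0],"turn":[0,0,0],"jaw":5},{"offset":[0,0,0],"turn":[0,0,0],"jaw":5}]' 25
python3 -m inch '[{"offset":[0,0,2],"turn":[0,0,0],"jaw":5},{"offset":[0,0,2],"turn":[0,0,0],"jaw":5},{"offset":[0,0,2],"turn":[0,0,0],"jaw":5},{"offset":[0,0,0],"turn":[0,0,0],"jaw":5},{"offset":[0,0,0],"turn":[0,0,0],"jaw":5}]' 25
python3 - <<'E'
from h import *
for k in range(3): env.capture("top")
print(env.observe()["force"])
E
```

```text
time: 13.82
ee_pos: [0.5553, -0.034, 0.1128]
ee_rot: [-3.141, -0.077, -0.0]
force: [0.7, 0.2, -1.2]
width: 0.012
grasp_force: 24.9
time: 14.45
ee_pos: [0.5552, -0.034, 0.1067]
ee_rot: [-3.141, -0.077, 0.0]
force: [0.1, -1.2, -0.3]
width: 0.0116
grasp_force: 24.9
[-0.34978921  0.11735129 -0.29442855]
```

```bash
python3 -m inch '[{"offset":[0,0,1],"turn":[0,0,0],"jaw":5},{"offset":[0,0,0],"turn":[0,0,0],"jaw":28},{"offset":[0,0,0],"turn":[0,0,0],"jaw":28},{"offset":[0,0,0],"turn":[0,0,0],"jaw":28},{"offset":[0,0,0],"turn":[0,0,0],"jaw":28}]' 25
python3 -m inch '[{"offset":[0,0,0],"turn":[0,0,0],"jaw":28},{"offset":[0,0,-20],"turn":[0,0,0],"jaw":28},{"offset":[0,0,-40],"turn":[0,0,0],"jaw":28},{"offset":[0,0,-60],"turn":[0,0,0],"jaw":28},{"offset":[0,0,0],"turn":[0,0,0],"jaw":28}]' 25
python3 - <<'E'
from h import *
np.set_printoptions(precision=4,suppress=True)
im,c=shot("wrist","w7.png"); im,cs=shot("scene","s7.png"); ct=cam("top"); shot("top","t7.png")
for n,cc in (("wrist",c),("scene",cs),("top",ct)):
  for r in env.mark_of(n,"weight1_tab"): print(n,r, atz(cc,r["location"],.088),atz(cc,r["location"],.121))
go((.5547,.2876,.22),-.36)
E
```

```text
time: 15.22
ee_pos: [0.5552, -0.034, 0.1057]
ee_rot: [3.141, 0.077, 0.0]
force: [-0.3, -0.5, -0.2]
width: 0.0276
grasp_force: 0.0
time: 15.85
ee_pos: [0.5582, -0.0337, 0.2302]
ee_rot: [3.14, 0.076, 0.014]
force: [0.7, 0.4, -0.6]
width: 0.0278
grasp_force: 0.0
wrist {'location': [282.0, 210.6], 'confidence': 0.73} [ 0.5436 -0.0352  0.088 ] [ 0.5533 -0.0346  0.121 ]
wrist {'location': [538.7, 282.5], 'confidence': 0.5} [ 0.4902 -0.2584  0.088 ] [ 0.5061 -0.2323  0.121 ]
scene {'location': [260.9, 290.7], 'confidence': 0.82} [0.3572 0.2258 0.088 ] [0.3388 0.2409 0.121 ]
scene {'location': [281.7, 186.3], 'confidence': 0.53} [ 0.5795 -0.0539  0.088 ] [ 0.5521 -0.0275  0.121 ]
scene {'location': [354.3, 162.9], 'confidence': 0.48} [ 0.505  -0.2824  0.088 ] [ 0.4806 -0.2467  0.121 ]
top {'location': [201.4, 258.1], 'confidence': 0.65} [0.3556 0.2271 0.088 ] [0.3569 0.222  0.121 ]
turn z 0.409 shift [-112.9 -301.2    4.2]
```

View pics/w7.png

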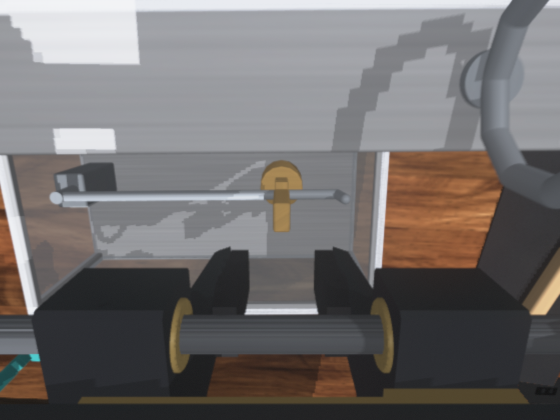

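B hangs on the rod at (282,190). On to A, checking for disturbance from above.

```bash
python3 -m inch '[{"offset":[-10,-52,0],"turn":[0,0,0],"jaw":40},{"offset":[0,-60,0],"turn":[0,0,0],"jaw":40},{"offset":[0,-60,0],"turn":[0,0,0],"jaw":40},{"offset":[0,-60,0],"turn":[0,0,0],"jaw":40},{"offset":[0,-60,0],"turn":[0,0,0],"jaw":40}]' 25
python3 -m inch '[{"offset":[0,-30,0],"turn":[0,0,0.14],"jaw":40},{"offset":[0,0,0],"turn":[0,0,0.14],"jaw":40},{"offset":[0,0,0],"turn":[0,0,0.13],"jaw":40},{"offset":[0,0,0],"turn":[0,0,0],"jaw":40},{"offset":[0,0,0],"turn":[0,0,0],"jaw":40}]' 25
cat > fit.py <<'E'
from rend import *
from scipy.optimize import minimize
def fit(im,c,x,y,psi):
    "fit the weight's pose to the brass-coloured silhouette; im is RGB"
    h=cv2.cvtColor(im,cv2.COLOR_RGB2HSV); m=((h[...,0]>17)&(h[...,0]<33)&(h[...,1]>90)&(h[...,2]>60)).astype(np.uint8)
    u,v=proj(c,[x,y,.05]).astype(int); w=np.zeros_like(m); w[max(0,v-60):v+60,max(0,u-60):u+60]=1
    def cost(p):
        r=np.zeros((*m.shape,3),np.uint8); render(r,c,*p); s=r.max(2)>0
        a=(m>0)&(w>0); return (s^a).sum()/max(1,a.sum())
    best=min((minimize(cost,[x,y,q],method="Nelder-Mead",options=dict(initial_simplex=np.array([[x,y,q],[x+.006,y,q],[x,y+.006,q],[x,y,q+.15]]),maxiter=80)) for q in (psi-.2,psi,psi+.2)),key=lambda r:r.fun)
    return best.x,best.fun
E
python3 - <<'E'
from fit import *
np.set_printoptions(precision=4,suppress=True)
im,c=shot("wrist","w8.png"); 
for q in [(.5547,.2876,-.36),(.4375,.377,-.75)]: print(fit(im,c,*q))
t0,t7=cv2.imread("pics/top0.png"),cv2.imread("pics/t7.png")
for p in [(184,187),(150,229)]: print(cv2.absdiff(t0,t7)[p[1]-15:p[1]+15,p[0]-18:p[0]+18].mean())
for r in env.mark_of("wrist","weight1_tab"): print(r,atz(c,r["location"],.088))
go((.5547,.2876,.22),-.36)
E
```

```text
time: 16.77
ee_pos: [0.5303, 0.2587, 0.2246]
ee_rot: [3.14, 0.076, -0.002]
force: [0.2, 0.1, 0.7]
width: 0.04
grasp_force: 0.0
time: 17.4
ee_pos: [0.5292, 0.2869, 0.2251]
ee_rot: [3.091, -0.56, -0.001]
force: [0.2, 0.0, -0.3]
width: 0.0402
grasp_force: 0.0
(array([ 0.5527,  0.2872, -0.4158]), np.float64(0.24525650035137034))
(array([ 0.4417,  0.3609, -0.5752]), np.float64(3.37524557956778))
20.35185185185185
14.043827160493827
{'location': [222.7, 310.3], 'confidence': 0.2} [0.4489 0.3711 0.088 ]
turn z 0.000 shift [23.4 -9.5  5.4]
```

View pics/w8.png

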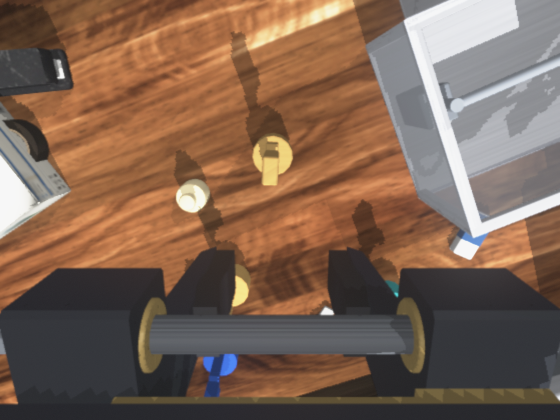

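A sits at (272,155) with its tab vertical in the image, so the yaw matches. I'll grasp it, waiting for full closure.

```bash
python3 -m inch '[{"offset":[22,-9,20],"turn":[0,0,0],"jaw":40},{"offset":[0,0,55],"turn":[0,0,0],"jaw":40},{"offset":[0,0,50],"turn":[0,0,0],"jaw":40},{"offset":[0,0,27],"turn":[0,0,0],"jaw":40},{"offset":[0,0,0],"turn":[0,0,0],"jaw":40}]' 25
python3 -m inch '[{"offset":[0,0,0],"turn":[0,0,0],"jaw":5},{"offset":[0,0,0],"turn":[0,0,0],"jaw":5},{"offset":[0,0,0],"turn":[0,0,0],"jaw":5},{"offset":[0,0,0],"turn":[0,0,0],"jaw":5},{"offset":[0,0,0],"turn":[0,0,0],"jaw":5}]' 25
python3 -m inch '[{"offset":[0,0,0],"turn":[0,0,0],"jaw":5},{"offset":[0,0,0],"turn":[0,0,0],"jaw":5}]' 25
```

```text
time: 18.12
ee_pos: [0.5518, 0.2868, 0.0716]
ee_rot: [3.088, -0.562, -0.005]
force: [-0.3, 0.1, 0.6]
width: 0.04
grasp_force: 0.0
time: 18.75
ee_pos: [0.5539, 0.2879, 0.0747]
ee_rot: [-3.09, 0.564, -0.002]
force: [-0.5, -1.6, 6.3]
width: 0.0113
grasp_force: 24.9
time: 19.0
ee_pos: [0.5539, 0.2879, 0.0747]
ee_rot: [-3.09, 0.564, -0.002]
force: [-1.1, -0.8, 6.2]
width: 0.0115
grasp_force: 24.9
```

```bash
python3 -m inch '[{"offset":[0,0,-20],"turn":[0,0,0],"jaw":5},{"offset":[0,0,-50],"turn":[0,0,0],"jaw":5},{"offset":[0,0,-50],"turn":[0,0,-0.14],"jaw":5},{"offset":[0,0,-50],"turn":[0,0,-0.14],"jaw":5},{"offset":[0,0,0],"turn":[0,0,-0.13],"jaw":5}]' 25
python3 -m inch '[{"offset":[0,0,0],"turn":[0,0,0],"jaw":5}]' 25
python3 - <<'E'
from h import *
go((.5215,.027,.245),.05)
E
```

```text
time: 19.62
ee_pos: [0.5553, 0.2894, 0.2496]
ee_rot: [-3.136, -0.084, -0.013]
force: [0.4, 0.4, -1.3]
width: 0.0117
grasp_force: 24.9
time: 19.75
ee_pos: [0.5532, 0.2877, 0.2448]
ee_rot: [-3.14, -0.075, -0.001]
force: [0.1, -0.3, -2.0]
width: 0.0118
grasp_force: 24.9
turn z -0.002 shift [-4.470e+01  2.587e+02 -2.000e-01]
```

```bash
python3 -m inch '[{"offset":[-20,30,0],"turn":[0,0,0],"jaw":5},{"offset":[-25,50,0],"turn":[0,0,0],"jaw":5},{"offset":[0,60,0],"turn":[0,0,0],"jaw":5},{"offset":[0,60,0],"turn":[0,0,0],"jaw":5},{"offset":[0,40,0],"turn":[0,0,0],"jaw":5}]' 25
python3 -m inch '[{"offset":[0,19,0],"turn":[0,0,0],"jaw":5},{"offset":[0,0,0],"turn":[0,0,0],"jaw":5},{"offset":[0,0,0],"turn":[0,0,0],"jaw":5},{"offset":[0,0,40],"turn":[0,0,0],"jaw":5},{"offset":[0,0,0],"turn":[0,0,0],"jaw":5}]' 25
python3 - <<'E'
from h import *
np.set_printoptions(precision=4,suppress=True)
im,c=shot("wrist","w9.png"); go((.5215,.027,.126),.05)
for t,z in (("rod",.091),("weight1_seat",.205-.0747+.062),("weight1_tab",.219)):
    for r in env.mark_of("wrist",t): print(t,r, atz(c,r["location"],z))
E
```

```text
time: 20.38
ee_pos: [0.5192, 0.0424, 0.2433]
ee_rot: [3.14, 0.067, -0.002]
force: [0.9, -0.1, -1.7]
width: 0.0121
grasp_force: 25.0
time: 21.0
ee_pos: [0.5187, 0.0281, 0.2016]
ee_rot: [-3.14, -0.08, 0.009]
force: [1.1, 0.4, -0.7]
width: 0.0118
grasp_force: 25.0
turn z 0.001 shift [ 1.5  1.2 77.2]
rod {'location': [280.8, 153.7], 'confidence': 0.86} [0.5527 0.0303 0.091 ]
weight1_seat {'location': [376.1, 154.3], 'confidence': 0.72} [ 0.5696 -0.0089  0.1923]
weight1_seat {'location': [54.9, 350.9], 'confidence': 0.62} [0.4652 0.1367 0.1923]
weight1_tab {'location': [33.1, 369.5], 'confidence': 0.86} [0.4774 0.1286 0.219 ]
weight1_tab {'location': [384.5, 169.0], 'confidence': 0.74} [ 0.5683 -0.0054  0.219 ]
weight1_tab {'location': [279.8, 287.6], 'confidence': 0.66} [0.5204 0.0288 0.219 ]
```

```bash
python3 -m inch '[{"offset":[0,0,40],"turn":[0,0,0],"jaw":5},{"offset":[0,0,37],"turn":[0,0,0],"jaw":5},{"offset":[0,0,0],"turn":[0,0,0],"jaw":5},{"offset":[0,0,0],"turn":[0,0,0],"jaw":5}]' 25
python3 -m inch '[{"offset":[13,0,0],"turn":[0,0,0],"jaw":5},{"offset":[10,0,0],"turn":[0,0,0],"jaw":5},{"offset":[10,0,0],"turn":[0,0,0],"jaw":5},{"offset":[0,0,0],"turn":[0,0,0],"jaw":5},{"offset":[0,0,0],"turn":[0,0,0],"jaw":5}]' 25
python3 -m inch '[{"offset":[0,0,6],"turn":[0,0,0],"jaw":5},{"offset":[0,0,6],"turn":[0,0,0],"jaw":5},{"offset":[0,0,4],"turn":[0,0,0],"jaw":5},{"offset":[0,0,0],"turn":[0,0,0],"jaw":5},{"offset":[0,0,0],"turn":[0,0,0],"jaw":5}]' 25
python3 -m inch '[{"offset":[0,0,2],"turn":[0,0,0],"jaw":5},{"offset":[0,0,2],"turn":[0,0,0],"jaw":5},{"offset":[0,0,2],"turn":[0,0,0],"jaw":5},{"offset":[0,0,0],"turn":[0,0,0],"jaw":5},{"offset":[0,0,0],"turn":[0,0,0],"jaw":5}]' 25
```

```text
time: 21.7
ee_pos: [0.5223, 0.0272, 0.1285]
ee_rot: [-3.14, -0.077, -0.004]
force: [0.1, -0.5, -1.0]
width: 0.0115
grasp_force: 25.0
time: 22.32
ee_pos: [0.5535, 0.0285, 0.1265]
ee_rot: [3.141, 0.077, -0.001]
force: [-0.4, -0.0, -1.7]
width: 0.0118
grasp_force: 25.0
time: 22.95
ee_pos: [0.554, 0.0285, 0.1108]
ee_rot: [-3.141, -0.077, -0.0]
force: [-0.1, 0.2, -1.4]
width: 0.0118
grasp_force: 25.0
time: 23.58
ee_pos: [0.5539, 0.0285, 0.1047]
ee_rot: [3.141, 0.077, -0.0]
force: [0.4, 0.4, -1.6]
width: 0.0118
grasp_force: 25.0
```

```bash
python3 -m inch '[{"offset":[0,0,2],"turn":[0,0,0],"jaw":5},{"offset":[0,0,0],"turn":[0,0,0],"jaw":5},{"offset":[0,0,0],"turn":[0,0,0],"jaw":5}]' 25
python3 - <<'E'
from h import *
print(np.mean([(env.capture("top") is None) or env.observe()["force"][2] for k in range(4)]))
E
python3 -m inch '[{"offset":[0,0,2],"turn":[0,0,0],"jaw":5},{"offset":[0,0,0],"turn":[0,0,0],"jaw":5},{"offset":[0,0,0],"turn":[0,0,0],"jaw":5}]' 25
python3 - <<'E'
from h import *
print(np.mean([(env.capture("top") is None) or env.observe()["force"][2] for k in range(4)]))
E
```

```text
time: 23.95
ee_pos: [0.5539, 0.0285, 0.1027]
ee_rot: [-3.141, -0.077, -0.0]
force: [0.1, -0.8, -1.0]
width: 0.0121
grasp_force: 25.0
-0.3073985958209849
time: 24.52
ee_pos: [0.554, 0.0285, 0.1007]
ee_rot: [3.141, 0.077, 0.0]
force: [-0.2, -0.1, -0.3]
width: 0.0118
grasp_force: 25.0
0.008299392041248514
```

```bash
python3 -m inch '[{"offset":[0,0,0],"turn":[0,0,0],"jaw":28},{"offset":[0,0,0],"turn":[0,0,0],"jaw":28},{"offset":[0,0,0],"turn":[0,0,0],"jaw":28},{"offset":[0,0,0],"turn":[0,0,0],"jaw":28},{"offset":[0,0,0],"turn":[0,0,0],"jaw":28}]' 25
python3 -m inch '[{"offset":[0,0,-20],"turn":[0,0,0],"jaw":28},{"offset":[0,0,-40],"turn":[0,0,0],"jaw":28},{"offset":[0,0,-60],"turn":[0,0,0],"jaw":28},{"offset":[-15,-20,0],"turn":[0,0,0],"jaw":40},{"offset":[-20,-50,0],"turn":[0,0,0],"jaw":40}]' 25
python3 - <<'E'
from h import *
go((.36,.36,.22),-.75)
go((.36,.36,.22))
E
```

```text
time: 25.35
ee_pos: [0.5539, 0.0285, 0.1007]
ee_rot: [-3.141, -0.077, 0.0]
force: [0.2, 0.0, -0.2]
width: 0.028
grasp_force: 0.0
time: 25.98
ee_pos: [0.5163, 0.095, 0.2214]
ee_rot: [3.14, 0.068, 0.003]
force: [0.4, 0.5, -0.3]
width: 0.0396
grasp_force: 0.0
turn z 0.793 shift [-295.   -87.4    1.4]
turn z 0.000 shift [-144.6 -271.5    1.4]
```

```bash
python3 -m inch '[{"offset":[-13,-51,0],"turn":[0,0,0],"jaw":40},{"offset":[-13,-51,0],"turn":[0,0,0],"jaw":40},{"offset":[-13,-51,0],"turn":[0,0,0],"jaw":40},{"offset":[-13,-51,0],"turn":[0,0,0],"jaw":40},{"offset":[-13,-51,0],"turn":[0,0,0],"jaw":40}]' 25
python3 -m inch '[{"offset":[-14,-48,0],"turn":[0,0,0.16],"jaw":40},{"offset":[0,0,0],"turn":[0,0,0.16],"jaw":40},{"offset":[0,0,0],"turn":[0,0,0.16],"jaw":40},{"offset":[0,0,0],"turn":[0,0,0.16],"jaw":40},{"offset":[0,0,0],"turn":[0,0,0.16],"jaw":40}]' 25
python3 -m inch '[{"offset":[0,0,0],"turn":[0,0,0],"jaw":40}]' 25
python3 - <<'E'
from fit import *
np.set_printoptions(precision=4,suppress=True)
im,c=shot("wrist","w10.png"); print(env.observe()["ee_pos"],yaw())
print(fit(im,c,.4375,.377,-.75))
for t,z in (("weight1_tab",.088),("weight1_seat",.062)):
    for r in env.mark_of("wrist",t): print(t,r,atz(c,r["location"],z))
go((.4375,.377,.15),-.75)
E
```

```text
time: 26.6
ee_pos: [0.4376, 0.3496, 0.2208]
ee_rot: [3.141, 0.076, 0.0]
force: [1.1, -0.4, -0.0]
width: 0.0396
grasp_force: 0.0
time: 27.22
ee_pos: [0.4194, 0.3924, 0.2145]
ee_rot: [2.965, -0.989, -0.012]
force: [0.2, 0.3, -1.9]
width: 0.0402
grasp_force: 0.0
time: 27.35
ee_pos: [0.4192, 0.3932, 0.2143]
ee_rot: [2.967, -0.977, -0.007]
force: [0.2, 0.4, -1.0]
width: 0.0402
grasp_force: 0.0
[0.4187 0.3933 0.2138] -0.6342332827699275
(array([ 0.4367,  0.3782, -0.5822]), np.float64(2.060556464811784))
weight1_tab {'location': [505.8, 131.2], 'confidence': 0.97} [0.3596 0.2308 0.088 ]
weight1_seat {'location': [489.7, 126.4], 'confidence': 0.92} [0.3594 0.2277 0.062 ]
weight1_seat {'location': [283.0, 168.9], 'confidence': 0.24} [0.43   0.3803 0.062 ]
turn z 0.114 shift [24.5 -1.1 63.6]
```

```bash
python3 - <<'E'
from fit import *
np.set_printoptions(precision=4,suppress=True)
print(env.observe()["joint_positions"],env.observe()["joint_velocities"])
im=cv2.cvtColor(cv2.imread("pics/w10.png"),cv2.COLOR_BGR2RGB); c=cam("wrist")
u,v=proj(c,[.4375,.377,.05]).astype(int); print(u,v)
h=cv2.cvtColor(im,cv2.COLOR_RGB2HSV)
for y in range(v-50,v+60,10): print(y,[tuple(int(q) for q in h[y,x]) for x in range(u-30,u+40,10)])
E
```

```text
[-1.2664  0.5017  0.5923  1.7779 -0.3286  0.9827 -2.7473] [ 0.0373 -0.0062 -0.0177  0.0004 -0.0097  0.0008  0.0011]
279 155
105 [(12, 149, 211), (12, 151, 205), (11, 153, 213), (13, 147, 233), (12, 149, 227), (13, 148, 228), (12, 151, 218)]
115 [(12, 141, 148), (12, 143, 153), (12, 145, 151), (12, 149, 194), (12, 150, 222), (13, 148, 229), (12, 155, 207)]
125 [(12, 145, 153), (12, 145, 160), (12, 144, 140), (12, 145, 165), (11, 152, 170), (13, 147, 229), (12, 148, 148)]
135 [(12, 147, 151), (13, 144, 147), (15, 138, 163), (25, 108, 245), (17, 132, 174), (12, 143, 128), (12, 147, 156)]
145 [(13, 147, 229), (12, 145, 153), (27, 95, 247), (22, 118, 240), (30, 56, 247), (13, 147, 181), (12, 150, 153)]
155 [(12, 152, 215), (18, 132, 232), (23, 118, 240), (18, 129, 199), (26, 103, 246), (30, 62, 247), (12, 149, 156)]
165 [(12, 150, 189), (12, 139, 125), (27, 95, 247), (30, 57, 247), (29, 73, 247), (14, 144, 207), (12, 149, 188)]
175 [(13, 137, 128), (13, 136, 103), (13, 144, 166), (30, 62, 247), (29, 84, 247), (12, 148, 181), (13, 145, 224)]
185 [(12, 137, 117), (13, 133, 109), (12, 142, 156), (30, 64, 247), (22, 120, 242), (12, 148, 200), (11, 143, 164)]
195 [(11, 138, 124), (12, 129, 107), (12, 126, 105), (12, 142, 179), (11, 138, 153), (11, 144, 184), (14, 139, 236)]
205 [(11, 140, 148), (10, 117, 96), (10, 119, 111), (10, 123, 124), (11, 142, 189), (12, 147, 221), (14, 133, 241)]
```

```bash
sed -i 's/(h\[...,0\]>17)&(h\[...,0\]<33)&(h\[...,1\]>90)&(h\[...,2\]>60)/(h[...,0]>16)\&(h[...,0]<34)\&(h[...,1]>40)\&(h[...,2]>60)/' fit.py; python3 - <<'E'
from fit import *
np.set_printoptions(precision=4,suppress=True)
im=cv2.cvtColor(cv2.imread("pics/w10.png"),cv2.COLOR_BGR2RGB); c=cam("wrist")
for q in (-.9,-.7,-.5): print(fit(im,c,.4375,.377,q))
go((.4375,.377,.15))
E
```

```text
(array([ 0.4361,  0.3775, -0.6613]), np.float64(0.18491484184914841))
(array([ 0.4363,  0.3784, -0.4859]), np.float64(0.18369829683698297))
(array([ 0.4363,  0.3784, -0.4859]), np.float64(0.18369829683698297))
turn z 0.000 shift [24.4  1.7 63.6]
```

```bash
python3 -m inch '[{"offset":[0,0,0],"turn":[0,0,-0.06],"jaw":40},{"offset":[23,3,10],"turn":[0,0,0],"jaw":40},{"offset":[0,0,35],"turn":[0,0,0],"jaw":40},{"offset":[0,0,0],"turn":[0,0,0],"jaw":40},{"offset":[0,0,0],"turn":[0,0,0],"jaw":40}]' 25
python3 - <<'E'
from fit import *
np.set_printoptions(precision=4,suppress=True)
im,c=shot("wrist","w11.png"); print(env.observe()["ee_pos"],yaw(),env.observe()["joint_positions"][6])
print(fit(im,c,.4365,.378,-.6)); go((.4365,.378,.0735))
E
```

```text
time: 28.12
ee_pos: [0.4371, 0.3769, 0.1699]
ee_rot: [2.996, -0.893, -0.015]
force: [0.3, 0.1, 0.0]
width: 0.0401
grasp_force: 0.0
[0.4373 0.3771 0.1702] -0.5791555841989587 -2.622436187555617
(array([ 0.4365,  0.3784, -0.5547]), np.float64(0.21214677351328554))
turn z 0.000 shift [-1.1 -0.3 96.7]
```

View pics/w11.png

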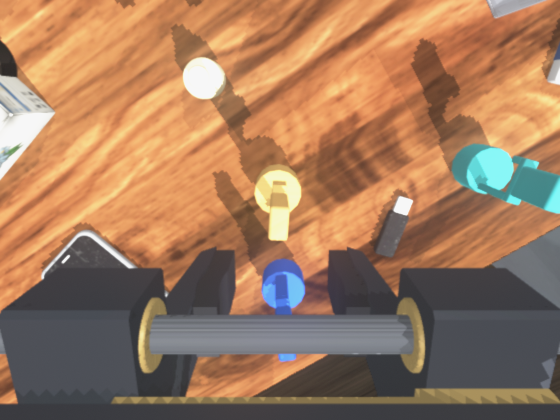

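C is at (280,195) and well aligned, and the blue look-alike lies about 70 mm behind, clear of the fingers. That was my last picture view, so I'll go numeric from here.

```bash
python3 -m inch '[{"offset":[0,0,50],"turn":[0,0,0],"jaw":40},{"offset":[0,0,45],"turn":[0,0,0],"jaw":40},{"offset":[0,0,0],"turn":[0,0,0],"jaw":40},{"offset":[0,0,0],"turn":[0,0,0],"jaw":5},{"offset":[0,0,0],"turn":[0,0,0],"jaw":5}]' 25
python3 -m inch '[{"offset":[0,0,0],"turn":[0,0,0],"jaw":5},{"offset":[0,0,0],"turn":[0,0,0],"jaw":5},{"offset":[0,0,0],"turn":[0,0,0],"jaw":5},{"offset":[0,0,0],"turn":[0,0,0],"jaw":5},{"offset":[0,0,0],"turn":[0,0,0],"jaw":5}]' 25
python3 -m inch '[{"offset":[0,0,-20],"turn":[0,0,0],"jaw":5},{"offset":[0,0,-50],"turn":[0,0,0],"jaw":5},{"offset":[0,0,-50],"turn":[0,0,0],"jaw":5},{"offset":[0,0,-50],"turn":[0,0,-0.16],"jaw":5},{"offset":[0,0,0],"turn":[0,0,-0.16],"jaw":5}]' 25
python3 -m inch '[{"offset":[0,0,0],"turn":[0,0,-0.16],"jaw":5},{"offset":[0,0,0],"turn":[0,0,-0.15],"jaw":5},{"offset":[0,0,0],"turn":[0,0,0],"jaw":5}]' 25
python3 - <<'E'
from h import *
go((.5185,.087,.245),.05)
E
```

```text
time: 28.8
ee_pos: [0.4368, 0.3767, 0.0764]
ee_rot: [2.998, -0.893, -0.011]
force: [-0.4, -0.1, -0.0]
width: 0.0219
grasp_force: 0.0
time: 29.42
ee_pos: [0.4363, 0.3761, 0.0755]
ee_rot: [2.997, -0.893, -0.012]
force: [-1.0, -1.4, 7.3]
width: 0.0121
grasp_force: 24.8
time: 30.05
ee_pos: [0.4399, 0.3789, 0.2495]
ee_rot: [3.108, -0.398, -0.009]
force: [0.3, -1.1, -1.3]
width: 0.0118
grasp_force: 24.9
time: 30.42
ee_pos: [0.4378, 0.3774, 0.2451]
ee_rot: [3.128, 0.076, -0.02]
force: [0.5, -0.5, -0.9]
width: 0.0117
grasp_force: 24.9
turn z -0.001 shift [6.610e+01 2.941e+02 1.000e-01]
```

```bash
python3 -m inch '[{"offset":[8,35,0],"turn":[0,0,0],"jaw":5},{"offset":[12,55,0],"turn":[0,0,0],"jaw":5},{"offset":[14,58,0],"turn":[0,0,0],"jaw":5},{"offset":[14,58,0],"turn":[0,0,0],"jaw":5},{"offset":[12,55,0],"turn":[0,0,0],"jaw":5}]' 25
python3 -m inch '[{"offset":[6,33,0],"turn":[0,0,0],"jaw":5},{"offset":[0,0,0],"turn":[0,0,0],"jaw":5},{"offset":[0,0,0],"turn":[0,0,0],"jaw":5},{"offset":[0,0,40],"turn":[0,0,0],"jaw":5},{"offset":[0,0,0],"turn":[0,0,0],"jaw":5}]' 25
python3 - <<'E'
from h import *
np.set_printoptions(precision=4,suppress=True)
im,c=shot("wrist","w12.png"); go((.5185,.087,.1215),.05); print(env.observe()["ee_rot"])
for t,z in (("rod",.086),("weight1_seat",.205-.0755+.062),("weight1_tab",.219)):
    for r in env.mark_of("wrist",t): print(t,r, atz(c,r["location"],z))
E
```

```text
time: 31.05
ee_pos: [0.5112, 0.1179, 0.2473]
ee_rot: [3.128, 0.073, -0.019]
force: [1.2, 0.4, -1.5]
width: 0.0117
grasp_force: 24.9
time: 31.68
ee_pos: [0.5156, 0.0882, 0.205]
ee_rot: [3.126, 0.081, -0.029]
force: [0.0, 0.4, -1.5]
width: 0.012
grasp_force: 24.9
turn z 0.002 shift [ 1.5  1.1 85. ]
[ 3.127   0.081  -0.0246]
rod {'location': [360.9, 147.5], 'confidence': 0.62} [0.5543 0.0319 0.086 ]
weight1_seat {'location': [454.0, 150.6], 'confidence': 0.89} [0.5692 0.0168 0.1915]
weight1_tab {'location': [468.9, 163.1], 'confidence': 0.58} [0.5686 0.0241 0.219 ]
```

```bash
python3 -m inch '[{"offset":[1,0,40],"turn":[0,0,0],"jaw":5},{"offset":[0,0,42],"turn":[0,0,0],"jaw":5},{"offset":[0,0,0],"turn":[0,0,0],"jaw":5},{"offset":[0,0,0],"turn":[0,0,0],"jaw":5}]' 25
python3 -m inch '[{"offset":[12,0,0],"turn":[0,0,0],"jaw":5},{"offset":[10,0,0],"turn":[0,0,0],"jaw":5},{"offset":[10,0,0],"turn":[0,0,0],"jaw":5},{"offset":[0,0,0],"turn":[0,0,0],"jaw":5},{"offset":[0,0,0],"turn":[0,0,0],"jaw":5}]' 25
python3 -m inch '[{"offset":[0,0,6],"turn":[0,0,0],"jaw":5},{"offset":[0,0,6],"turn":[0,0,0],"jaw":5},{"offset":[0,0,5],"turn":[0,0,0],"jaw":5},{"offset":[0,0,0],"turn":[0,0,0],"jaw":5},{"offset":[0,0,0],"turn":[0,0,0],"jaw":5}]' 25
python3 -m inch '[{"offset":[0,0,2],"turn":[0,0,0],"jaw":5},{"offset":[0,0,2],"turn":[0,0,0],"jaw":5},{"offset":[0,0,2],"turn":[0,0,0],"jaw":5},{"offset":[0,0,1],"turn":[0,0,0],"jaw":5},{"offset":[0,0,0],"turn":[0,0,0],"jaw":5}]' 25
python3 - <<'E'
from h import *
print(np.mean([(env.capture("top") is None) or env.observe()["force"][2] for k in range(4)]))
E
```

```text
time: 32.38
ee_pos: [0.5193, 0.0861, 0.1267]
ee_rot: [3.128, 0.079, -0.017]
force: [-0.4, -0.8, -1.1]
width: 0.0119
grasp_force: 24.9
time: 33.0
ee_pos: [0.5495, 0.0873, 0.1243]
ee_rot: [3.127, 0.079, -0.022]
force: [-0.5, -0.6, -0.8]
width: 0.0119
grasp_force: 24.9
time: 33.62
ee_pos: [0.5497, 0.0872, 0.1075]
ee_rot: [3.128, 0.079, -0.02]
force: [0.4, -0.7, -1.1]
width: 0.0117
grasp_force: 24.9
time: 34.25
ee_pos: [0.5495, 0.0872, 0.1004]
ee_rot: [3.128, 0.079, -0.021]
force: [0.7, 0.1, -0.6]
width: 0.0114
grasp_force: 24.9
-1.627288040256216
```

```bash
python3 -m inch '[{"offset":[0,0,2],"turn":[0,0,0],"jaw":5},{"offset":[0,0,0],"turn":[0,0,0],"jaw":5},{"offset":[0,0,2],"turn":[0,0,0],"jaw":5},{"offset":[0,0,0],"turn":[0,0,0],"jaw":5},{"offset":[0,0,0],"turn":[0,0,0],"jaw":5}]' 25
python3 - <<'E'
from h import *
print(np.mean([(env.capture("top") is None) or env.observe()["force"][2] for k in range(4)]))
E
```

```text
time: 35.08
ee_pos: [0.5496, 0.0872, 0.0965]
ee_rot: [3.128, 0.079, -0.02]
force: [0.5, -0.6, -0.9]
width: 0.0119
grasp_force: 24.9
-0.16861331796164206
```

```bash
python3 -m inch '[{"offset":[0,0,1],"turn":[0,0,0],"jaw":5},{"offset":[0,0,0],"turn":[0,0,0],"jaw":28},{"offset":[0,0,0],"turn":[0,0,0],"jaw":28},{"offset":[0,0,0],"turn":[0,0,0],"jaw":28},{"offset":[0,0,0],"turn":[0,0,0],"jaw":28}]' 25
python3 -m inch '[{"offset":[0,0,0],"turn":[0,0,0],"jaw":28},{"offset":[0,0,-20],"turn":[0,0,0],"jaw":28},{"offset":[0,0,-40],"turn":[0,0,0],"jaw":28},{"offset":[0,0,-60],"turn":[0,0,0],"jaw":28},{"offset":[-20,0,-30],"turn":[0,0,0],"jaw":28}]' 25
python3 -m inch '[{"offset":[-50,0,-20],"turn":[0,0,0],"jaw":60},{"offset":[-20,50,-20],"turn":[0,0,0],"jaw":60},{"offset":[0,60,-20],"turn":[0,0,0],"jaw":60},{"offset":[0,60,0],"turn":[0,0,0],"jaw":60},{"offset":[0,60,0],"turn":[0,0,0],"jaw":60}]' 25
python3 -m inch '[{"offset":[0,60,0],"turn":[0,0,0],"jaw":60},{"offset":[0,60,0],"turn":[0,0,0],"jaw":60},{"offset":[0,30,0],"turn":[0,0,0],"jaw":60},{"offset":[0,0,0],"turn":[0,0,0],"jaw":60},{"offset":[0,0,0],"turn":[0,0,0],"jaw":60}]' 25
python3 - <<'E'
from h import *
np.set_printoptions(precision=4,suppress=True)
C={}
for n in ("wrist","scene","top"): im,C[n]=shot(n,n+"13.png")
for n in C:
  for t,z in (("weight1_tab",.112),("rod",.081),("pole_grip",.012),("pole_neck",.012),("pad",0.),("eye",.3)):
    for r in env.mark_of(n,t): print(n,t,np.round(r["location"],1),round(r["confidence"],2),atz(C[n],r["location"],z)[:2])
print(env.observe()["ee_pos"])
E
```

```text
time: 35.9
ee_pos: [0.5495, 0.0871, 0.0955]
ee_rot: [3.128, 0.079, -0.021]
force: [0.4, -0.4, -0.3]
width: 0.0282
grasp_force: 0.0
time: 36.52
ee_pos: [0.5334, 0.0881, 0.2488]
ee_rot: [3.128, 0.079, -0.013]
force: [-1.1, 0.8, 0.3]
width: 0.028
grasp_force: 0.0
time: 37.15
ee_pos: [0.474, -0.1453, 0.3099]
ee_rot: [3.128, 0.08, -0.018]
force: [1.2, -0.2, -0.1]
width: 0.0602
grasp_force: 0.0
time: 37.78
ee_pos: [0.4817, -0.2923, 0.3109]
ee_rot: [3.129, 0.081, -0.021]
force: [0.7, 0.3, -0.8]
width: 0.0596
grasp_force: 0.0
wrist pole_grip [310.5 191.3] 0.73 [ 0.4407 -0.3341]
wrist pole_neck [353.5  89.3] 0.57 [ 0.5636 -0.3743]
wrist pad [303.8 175. ] 0.6 [ 0.4583 -0.3254]
scene weight1_tab [280.8 188.8] 0.67 [ 0.5539 -0.0258]
scene weight1_tab [260.6 290.7] 0.56 [0.3442 0.2372]
scene rod [265.8 206.5] 0.68 [0.5556 0.0289]
scene rod [237.5 338.5] 0.67 [0.3064 0.3369]
scene pole_grip [374.3 185. ] 0.68 [ 0.4484 -0.3227]
scene pole_neck [351.9 163. ] 0.64 [ 0.5662 -0.3585]
scene pad [373.8 186.5] 0.89 [ 0.4524 -0.3283]
scene eye [275.7 109.7] 0.95 [ 0.6292 -0.0815]
scene eye [280.7 277.1] 0.42 [0.2364 0.2797]
top weight1_tab [201.4 257.3] 0.7 [0.3586 0.2235]
top weight1_tab [299.3 184.7] 0.67 [ 0.5508 -0.0309]
top weight1_tab [417.1 185.6] 0.28 [ 0.5508 -0.3411]
top rod [279.3 183.6] 0.67 [0.5566 0.0219]
top pole_grip [403.3 224.7] 0.56 [ 0.4504 -0.3282]
top pole_neck [418.5 187.7] 0.49 [ 0.5554 -0.3721]
top pad [400.4 220.5] 0.8 [ 0.4626 -0.323 ]
top eye [325.  139.2] 0.76 [ 0.6353 -0.0818]
[ 0.4815 -0.2935  0.3112]
```

```bash
python3 - <<'E'
from h import *
np.set_printoptions(precision=4,suppress=True)
im,c=shot("wrist","w14.png")
for t in ("pole","pad"):
  for r in env.cut_out("wrist",t)[:2]:
    m=r["mask"]; ys,xs=np.nonzero(m)
    P=np.array([atz(c,(x,y),.012 if t=="pole" else .003)[:2] for x,y in zip(xs,ys)])
    mu=P.mean(0); w,V=np.linalg.eigh(np.cov((P-mu).T)); d=V[:,1]*np.sign(V[0,1])
    s=(P-mu)@d; q=np.abs((P-mu)@V[:,0]).max()
    print(t,round(r["confidence"],2),len(xs),r["extent"],"mean",mu,"yaw",np.arctan2(d[1],d[0]),"ends",mu+d*s.min(),mu+d*s.max(),"len",np.ptp(s),"halfw",q)
im=cv2.imread("pics/top13.png"); h=cv2.cvtColor(im,cv2.COLOR_BGR2HSV)
m=((h[...,0]>16)&(h[...,0]<34)&(h[...,1]>70)&(h[...,2]>80)).astype(np.uint8)
n,l,s,ce=cv2.connectedComponentsWithStats(m)
for i in range(1,n):
    if s[i,4]>15: print(ce[i],s[i,4],atz(cam("top"),ce[i],.1)[:2])
print(env.observe()["joint_positions"])
E
```

```text
pole 0.62 2596 [268.8, 61.4, 366.0, 258.2] mean [ 0.456  -0.3335] yaw -0.34400758391810315 ends [ 0.349  -0.2951] [ 0.5926 -0.3824] len 0.2587216635373268 halfw 0.011013359032522502
pad 0.8 22335 [233.5, 43.5, 381.7, 278.7] mean [ 0.4739 -0.3238] yaw -0.09715283735489222 ends [ 0.3202 -0.3089] [ 0.6003 -0.3362] len 0.2814925303103038 halfw 0.07412116358115649
[482.6  40.3] 20 [ 0.9485 -0.5254]
[418.6667  40.3889] 18 [ 0.9468 -0.3523]
[439.4717  41.566 ] 53 [ 0.9441 -0.4086]
[473.5556  41.3889] 18 [ 0.9453 -0.5009]
[450.8909  47.2636] 110 [ 0.9286 -0.4393]
[476.5417  49.9167] 24 [ 0.9218 -0.5086]
[468.2308  58.1923] 26 [ 0.8988 -0.4857]
[139.2414  84.5172] 29 [0.8192 0.4003]
[477.3226  86.4032] 62 [ 0.8215 -0.509 ]
[424.1333  96.5   ] 30 [ 0.7927 -0.3655]
[ 85.8571 113.2381] 21 [0.7399 0.5412]
[412.8571 137.5714] 35 [ 0.6809 -0.3342]
[449.2 139.4] 25 [ 0.6768 -0.4314]
[350.2222 141.2963] 54 [ 0.6696 -0.1667]
[365.5901 149.1419] 444 [ 0.6487 -0.2077]
[403.0968 143.6452] 31 [ 0.6643 -0.308 ]
[ 12.8158 150.6316] 38 [0.6374 0.7324]
[501.325 154.35 ] 40 [ 0.6376 -0.57  ]
[199.863  152.7877] 146 [0.6355 0.2342]
[520.6881 155.7982] 109 [ 0.6341 -0.6217]
[276.1087 186.913 ] 92 [0.5457 0.0302]
[299.7143 185.7692] 91 [ 0.5492 -0.0324]
[255.4771 188.1101] 109 [0.5421 0.085 ]
[153.5814 191.1395] 43 [0.5319 0.3551]
[401.8417 233.9568] 139 [ 0.4234 -0.3029]
[236.0588 258.3529] 17 [0.3561 0.1341]
[253.6765 259.1765] 34 [0.3542 0.0877]
[-0.1249  0.3914  0.7736  1.7181 -0.2758  1.1539 -0.7959]
```

All three weights hang on the rod, with centroids at y = 0.085, 0.030 and -0.032. The pole's grip point is at (0.4445,-0.3294), yaw -0.344. I'll approach it.

```bash
python3 -m inch '[{"offset":[0,0,0],"turn":[0,0,0.135],"jaw":50},{"offset":[0,0,0],"turn":[0,0,0.135],"jaw":50},{"offset":[0,0,0],"turn":[0,0,0.125],"jaw":50},{"offset":[0,0,0],"turn":[0,0,0],"jaw":50}]' 25
python3 - <<'E'
from h import *
np.set_printoptions(precision=4,suppress=True)
print(env.observe()["ee_rot"]);m=R.from_rotvec(env.observe()["ee_rot"]).as_matrix(); print(m)
go((.4445,-.3294,.10),-.344)
E
```

```text
time: 39.48
ee_pos: [0.4816, -0.2934, 0.3111]
ee_rot: [3.08, -0.534, -0.017]
force: [-0.1, 0.3, -0.0]
width: 0.0501
grasp_force: 0.0
[ 3.0801 -0.5337 -0.0167]
[[ 0.9416 -0.3364 -0.0132]
 [-0.3365 -0.9416 -0.0135]
 [-0.0078  0.0171 -0.9998]]
turn z 0.001 shift [-22.8  46.4 211.1]
```

```bash
python3 -m inch '[{"offset":[0,0,0],"turn":[0.017,0.008,0],"jaw":50},{"offset":[-11,23,40],"turn":[0,0,0],"jaw":50},{"offset":[-11,23,40],"turn":[0,0,0],"jaw":50},{"offset":[0,0,60],"turn":[0,0,0],"jaw":50},{"offset":[0,0,50],"turn":[0,0,0],"jaw":50}]' 25
python3 -m inch '[{"offset":[0,0,0],"turn":[0,0,0],"jaw":50}]' 25
python3 - <<'E'
from h import *
np.set_printoptions(precision=4,suppress=True)
im,c=shot("wrist","w15.png")
print(R.from_rotvec(env.observe()["ee_rot"]).as_matrix()[2])
for t in ("pole",):
  for r in env.cut_out("wrist",t)[:2]:
    m=r["mask"]; ys,xs=np.nonzero(m)
    P=np.array([atz(c,(x,y),.012)[:2] for x,y in zip(xs,ys)])
    mu=P.mean(0); w,V=np.linalg.eigh(np.cov((P-mu).T)); d=V[:,1]*np.sign(V[0,1])
    s=(P-mu)@d; q=np.abs((P-mu)@V[:,0]).max()
    print(round(r["confidence"],2),len(xs),r["extent"],mu,"yaw",np.arctan2(d[1],d[0]),mu+d*s.min(),mu+d*s.max(),np.ptp(s),q)
go((.4445,-.3294,.007),-.344)
E
```

```text
time: 40.1
ee_pos: [0.4449, -0.3294, 0.1195]
ee_rot: [-3.094, 0.537, -0.001]
force: [1.0, -0.8, -0.5]
width: 0.0501
grasp_force: 0.0
time: 40.22
ee_pos: [0.4432, -0.328, 0.1186]
ee_rot: [-3.092, 0.537, 0.009]
force: [0.1, -0.4, 1.5]
width: 0.0498
grasp_force: 0.0
[-0.0015 -0.0006 -1.    ]
0.86 6637 [268.2, 0.0, 297.1, 313.3] [ 0.4566 -0.3334] yaw -0.3432857215493448 [ 0.3584 -0.2983] [ 0.5639 -0.3718] 0.21822791888686674 0.009798520618320086
turn z -0.000 shift [ -1.5  -0.4 115.5]
```

```bash
python3 -m inch '[{"offset":[0,0,50],"turn":[0,0,0],"jaw":50},{"offset":[0,0,45],"turn":[0,0,0],"jaw":50},{"offset":[0,0,15],"turn":[0,0,0],"jaw":50},{"offset":[0,0,0],"turn":[0,0,0],"jaw":50},{"offset":[0,0,0],"turn":[0,0,0],"jaw":50}]' 25
python3 - <<'E'
from h import *
go((.4445,-.3294,.007),-.344)
E
```

```text
time: 40.95
ee_pos: [0.4468, -0.3304, 0.0133]
ee_rot: [3.094, -0.538, 0.006]
force: [-0.4, -0.7, 0.9]
width: 0.0501
grasp_force: 0.0
turn z -0.000 shift [-2.5 -0.2  6.3]
```

```bash
python3 -m inch '[{"offset":[-1,0,6],"turn":[0,0,0],"jaw":50},{"offset":[0,0,0],"turn":[0,0,0],"jaw":50},{"offset":[0,0,0],"turn":[0,0,0],"jaw":10},{"offset":[0,0,0],"turn":[0,0,0],"jaw":10},{"offset":[0,0,0],"turn":[0,0,0],"jaw":10}]' 20
python3 -m inch '[{"offset":[0,0,0],"turn":[0,0,0],"jaw":10},{"offset":[0,0,0],"turn":[0,0,0],"jaw":10},{"offset":[0,0,0],"turn":[0,0,0],"jaw":10},{"offset":[0,0,0],"turn":[0,0,0],"jaw":10},{"offset":[0,0,0],"turn":[0,0,0],"jaw":10}]' 55
python3 -m inch '[{"offset":[0,0,0],"turn":[0,0,0],"jaw":10},{"offset":[0,0,0],"turn":[0,0,0],"jaw":10}]' 55
```

```text
time: 41.58
ee_pos: [0.4445, -0.329, 0.0052]
ee_rot: [-3.095, 0.538, -0.001]
force: [-0.1, -0.3, -1.0]
width: 0.0222
grasp_force: 0.0
time: 42.2
ee_pos: [0.4445, -0.329, 0.0052]
ee_rot: [-3.095, 0.538, -0.001]
force: [-0.0, -0.5, 1.1]
width: 0.0175
grasp_force: 55.0
time: 42.45
ee_pos: [0.4445, -0.329, 0.0052]
ee_rot: [-3.095, 0.538, -0.001]
force: [0.5, 0.6, -0.3]
width: 0.0176
grasp_force: 55.0
```

```bash
python3 -m inch '[{"offset":[0,0,-20],"turn":[0,0,0],"jaw":10},{"offset":[0,0,-50],"turn":[0,0,0],"jaw":10},{"offset":[0,0,-60],"turn":[0,0,0],"jaw":10},{"offset":[0,0,-60],"turn":[0,0,0],"jaw":10},{"offset":[0,0,-60],"turn":[0,0,0],"jaw":10}]' 55
python3 -m inch '[{"offset":[0,0,-36],"turn":[0,0,0],"jaw":10},{"offset":[0,0,0],"turn":[0,0,-0.1],"jaw":10},{"offset":[0,0,0],"turn":[0,0,-0.17],"jaw":10},{"offset":[0,0,0],"turn":[0,0,-0.17],"jaw":10},{"offset":[0,0,0],"turn":[0,0,-0.17],"jaw":10}]' 55
python3 -m inch '[{"offset":[0,0,0],"turn":[0,0,-0.17],"jaw":10},{"offset":[0,0,0],"turn":[0,0,-0.17],"jaw":10},{"offset":[0,0,0],"turn":[0,0,-0.17],"jaw":10},{"offset":[0,0,0],"turn":[0,0,-0.17],"jaw":10},{"offset":[0,0,0],"turn":[0,0,-0.17],"jaw":10}]' 55
python3 -m inch '[{"offset":[0,0,0],"turn":[0,0,-0.17],"jaw":10},{"offset":[0,0,0],"turn":[0,0,-0.17],"jaw":10},{"offset":[0,0,0],"turn":[0,0,-0.17],"jaw":10},{"offset":[0,0,0],"turn":[0,0,0],"jaw":10},{"offset":[0,0,0],"turn":[0,0,0],"jaw":10}]' 55
python3 - <<'E'
from h import *
np.set_printoptions(precision=4,suppress=True)
st=env.observe(); print(st["joint_positions"],yaw()); print(R.from_rotvec(st["ee_rot"]).as_matrix()[2])
go((.6425,-.2715,.291),1.62)
im,c=shot("wrist","w16.png"); 
for n in ("wrist","scene","top"):
  im,c=shot(n,n+"17.png")
  for t,z in (("eye",.303),("pole_neck",.298)):
    for r in env.mark_of(n,t): print(n,t,np.round(r["location"],1),round(r["confidence"],2),atz(c,r["location"],z))
E
```

```text
time: 43.08
ee_pos: [0.4438, -0.3287, 0.2581]
ee_rot: [-3.094, 0.539, -0.001]
force: [1.4, 0.3, -0.9]
width: 0.0172
grasp_force: 55.0
time: 43.7
ee_pos: [0.4437, -0.3289, 0.2922]
ee_rot: [-3.113, -0.423, -0.001]
force: [0.0, 0.1, -0.5]
width: 0.0172
grasp_force: 55.0
time: 44.32
ee_pos: [0.4436, -0.329, 0.2921]
ee_rot: [2.661, 1.669, 0.001]
force: [0.0, -0.5, -1.3]
width: 0.0173
grasp_force: 55.0
time: 44.95
ee_pos: [0.4441, -0.329, 0.2916]
ee_rot: [2.164, 2.277, 0.001]
force: [-0.2, 0.1, -0.6]
width: 0.0176
grasp_force: 55.0
[ 0.2074  0.3305  0.4427  1.7622 -0.1583  1.0834  0.7546] 1.621942497165924
[-0.0001  0.0006 -1.    ]
turn z 0.002 shift [ 47.7 201.    0.6]
scene eye [276.  107.5] 0.63 [ 0.6328 -0.086   0.303 ]
scene pole_neck [360.6 122. ] 0.64 [ 0.4431 -0.1944  0.298 ]
scene pole_neck [371.2 184.8] 0.42 [ 0.2783 -0.0231  0.298 ]
top pole_neck [377.3 226.1] 0.56 [ 0.4388 -0.2002  0.298 ]
```

```bash
python3 -m inch '[{"offset":[0,30,0],"turn":[0,0,0],"jaw":10},{"offset":[0,55,0],"turn":[0,0,0],"jaw":10},{"offset":[0,55,0],"turn":[0,0,0],"jaw":10},{"offset":[0,40,0],"turn":[0,0,0],"jaw":10},{"offset":[0,21,0],"turn":[0,0,0],"jaw":10}]' 55
python3 -m inch '[{"offset":[15,0,0],"turn":[0,0,0],"jaw":10},{"offset":[20,0,0],"turn":[0,0,0],"jaw":10},{"offset":[13,0,0],"turn":[0,0,0],"jaw":10},{"offset":[0,0,0],"turn":[0,0,0],"jaw":10},{"offset":[0,0,0],"turn":[0,0,0],"jaw":10}]' 55
python3 - <<'E'
from h import *
np.set_printoptions(precision=4,suppress=True)
st=env.observe(); y=yaw(st); p=st["ee_pos"]; print(p,y)
neck=p+np.array([.125*np.cos(y),.125*np.sin(y),.0068]); print("neck",neck)
obs=[]
for n in ("wrist","scene","top"):
  im,c=shot(n,n+"18.png"); print(n,"proj neck",proj(c,neck),"proj eye guess",proj(c,[.633,-.0815,.303]))
  for t in ("eye","pole_neck"):
    for r in env.mark_of(n,t)[:2]: print(n,t,np.round(r["location"],1),round(r["confidence"],2),atz(c,r["location"],.303 if t=="eye" else neck[2]))
  for r in env.cut_out(n,"eye")[:2]: print(n,"eye cut",r["extent"],round(r["confidence"],2))
E
```

```text
time: 46.08
ee_pos: [0.6472, -0.3167, 0.2903]
ee_rot: [-2.157, -2.283, -0.001]
force: [-1.2, -0.7, -1.5]
width: 0.0173
grasp_force: 55.0
time: 46.7
ee_pos: [0.6421, -0.2706, 0.2917]
ee_rot: [2.16, 2.28, 0.0]
force: [0.2, -0.9, -1.3]
width: 0.0177
grasp_force: 55.0
[ 0.6421 -0.2706  0.2917] 1.625063367731537
neck [ 0.6353 -0.1458  0.2985]
wrist proj neck [279.4445 -77.8844] proj eye guess [ 283.9181 -376.0419]
scene proj neck [291.7615 100.3047] proj eye guess [274.681  108.1104]
scene eye [271.5 110.5] 0.86 [ 0.6303 -0.0678  0.303 ]
scene eye [248.9 220. ] 0.72 [0.3744 0.2308 0.303 ]
scene pole_neck [290.5 102.4] 0.67 [ 0.6301 -0.1358  0.2985]
scene eye cut [193.6, 103.2, 286.1, 211.8] 0.94
top proj neck [353.0363 139.5748] proj eye guess [324.9893 139.963 ]
top eye [324.2 139.5] 0.74 [ 0.634  -0.0797  0.303 ]
top pole_neck [351.5 140.5] 0.52 [ 0.6331 -0.1423  0.2985]
top eye cut [212.6, 131.5, 339.6, 163.3] 0.71
```

```bash
python3 - <<'E'
from h import *
np.set_printoptions(precision=1,suppress=True)
st=env.observe(); y=yaw(st); p=st["ee_pos"]
ax=lambda s,h=0: p+np.array([s*np.cos(y),s*np.sin(y),.0068+h])
for n in ("scene","top"):
    a=cv2.imread(f"pics/{n}13.png").astype(int); b=cv2.imread(f"pics/{n}18.png").astype(int); c=cam(n)
    d=np.abs(a-b).sum(2)
    for s in (.07,.09,.11,.125,.14,.15):
        q=proj(c,ax(s)); t=proj(c,ax(s+.01))-q; nrm=np.array([-t[1],t[0]])/np.linalg.norm(t)
        offs=np.arange(-9,9.1,.5); v=np.array([d[int(round(q[1]+o*nrm[1])),int(round(q[0]+o*nrm[0]))] for o in offs])
        m=v>60; print(n,s,"proj",q,"normal",nrm,"offset range",offs[m][[0,-1]] if m.any() else None, "wmean",(offs*v*m).sum()/max(1,(v*m).sum()))
    for s in (.152,): print(n,"tip axis",proj(c,ax(s)),"tip top",proj(c,ax(s,.014)))
    # ring
    if n=="scene":
        g=cv2.cvtColor(cv2.imread("pics/scene13.png"),cv2.COLOR_BGR2GRAY)
        print(g[98:126,262:292])
E
```

```text
scene 0.07 proj [305.1  92.7] normal [-0.5 -0.9] offset range [-0.5  1. ] wmean 0.23
scene 0.09 proj [300.2  95.5] normal [-0.5 -0.9] offset range [-1.  1.] wmean 0.04269449715370019
scene 0.11 proj [295.3  98.3] normal [-0.5 -0.9] offset range [-1.  2.] wmean 0.5570430733410943
scene 0.125 proj [291.5 100.5] normal [-0.5 -0.9] offset range [-1.5  2. ] wmean 0.1698174706649283
scene 0.14 proj [287.7 102.7] normal [-0.5 -0.9] offset range [-1.5  2. ] wmean 0.25740242261103635
scene 0.15 proj [285.2 104.1] normal [-0.5 -0.9] offset range [-1.5  3. ] wmean 0.28001833180568286
scene tip axis [284.6 104.4] tip top [284.7  99.6]
[[ 88  89  92  90  87  87  88  90  93  96  99 100 101  93 103 131 152 166
  171 168 162 158 159 156 157 161 160 156 160 163]
 [ 91  91  92  93  90  89  91  94 105 116 121 128 117  87  62  68 101 137
  156 157 153 152 153 152 154 157 151 145 148 153]
 [ 93  90  94  97  97  97  86  92 107 116 122 129 128 107  76  62  69  85
  111 122 126 129 128 126 125 126 123 124 123 122]
 [ 94  92  93  97 100  93  84  91  83  86  93  90 113 124 127 103  75  78
   81  82  91  92  9
[... 2944 characters left out ...]
164 168 177 151 116 118 118 119 120
  120 122 119 154 140  92  87  88  77  64  50  38]]
top 0.07 proj [376.9 138.4] normal [-0. -1.] offset range [-3.   2.5] wmean -0.42280334728033475
top 0.09 proj [368.1 138.8] normal [-0. -1.] offset range [-2.5  2. ] wmean -0.4296157059314954
top 0.11 proj [359.4 139.2] normal [-0. -1.] offset range [-3.   2.5] wmean -0.38
top 0.125 proj [352.8 139.5] normal [-0. -1.] offset range [-3.   2.5] wmean -0.4695767195767196
top 0.14 proj [346.2 139.8] normal [-0. -1.] offset range [-2.5  2. ] wmean -0.2868150684931507
top 0.15 proj [341.8 140. ] normal [-0. -1.] offset range [-3.5  2. ] wmean -0.4601449275362319
top tip axis [340.9 140. ] tip top [341.7 138.8]
```

```bash
python3 - <<'E'
from h import *
np.set_printoptions(precision=1,suppress=True)
a=np.linspace(0,2*np.pi,12,endpoint=False)
u=np.array([.99875,.05,0])
for E0 in ([.6335,-.0815,.304],):
  for n in ("scene","top"):
    c=cam(n)
    Q=np.array([proj(c,np.array(E0)+.021*(np.cos(t)*u+np.sin(t)*np.array([0,0,1]))) for t in a]); print(n,proj(c,E0),"\n",Q.T)
g=cv2.cvtColor(cv2.imread("pics/top13.png"),cv2.COLOR_BGR2GRAY); print("top rows 126..160, cols 314..340"); print(g[126:160:1,314:340])
E
```

```text
scene [274.5 107.7] 
 [[268.7 269.4 271.5 274.4 277.4 279.7 280.5 279.7 277.6 274.7 271.7 269.5]
 [104.8 101.6  99.9 100.4 102.8 106.6 110.7 113.9 115.4 114.8 112.4 108.7]]
top [325.  139.7] 
 [[324.6 325.1 325.5 325.9 326.  325.8 325.5 325.  324.5 324.2 324.1 324.2]
 [130.5 130.8 133.4 137.8 142.7 146.8 148.8 148.4 145.7 141.4 136.7 132.7]]
top rows 126..160, cols 314..340
[[ 72  71  72  71  73  70  71  71  70  71  68  71  83  98 101  97  94  96
  101 106 106 102  98  97 105 110]
 [ 72  72  72  72  73  75  73  72  69  68  70  72  83  96 100  98  96  93
   98 106 108 105 104 106 114 119]
 [ 71  71  72  69  69  72  71  68  68  71  81  87  93 101 102  98  91  92
   94  99 104 103 101 103 111 117]
 [ 71  69  65  66  65  67  65  64  65  83 105 116 113 105 100  96  93  90
   92  96  97  96  93  94 100 105]
 [ 70  68  67  67  68  71  72  71  72  94 124 142 138 120 113 114 115 116
  117 120 116 100  92  92  91  93]
 [102 105 106 109 112 118 124 126 117 117 133 155 168 179 193 199 203 206
  208 206 185 135  99  93  91  93]
 [180 186 191 195 197 205 214 210 192 161 145 167 212 249 255 255 255
[... 2283 characters left out ...]
92 209 209
  201 198 200 204 208 208 206 206]
 [178 176 173 191 235 254 254 253 252 253 253 254 248 221 200 207 209 205
  202 200 204 208 209 208 207 207]
 [188 187 183 196 238 255 254 253 252 252 252 253 252 246 234 213 198 196
  196 198 197 199 201 200 197 196]
 [207 209 201 206 241 255 255 253 252 252 253 253 255 255 254 219 176 175
  178 178 177 177 176 176 173 172]
 [204 208 203 205 239 255 255 253 253 253 254 255 255 255 255 224 154 146
  151 149 146 148 150 148 144 145]
 [181 181 179 187 228 251 253 253 253 254 255 255 255 255 255 223 146 131
  137 136 137 140 140 137 137 139]
 [165 163 161 173 213 238 241 240 244 248 252 255 255 255 255 225 155 141
  144 147 154 156 150 150 151 156]]
```

The pole model projects within 0.3 px in both cameras, and the ring model matches at (0.6345,-0.0815,0.304). I'll insert with a +2 mm sideways correction.

```bash
python3 -m inch '[{"offset":[0,2,0],"turn":[0,0,0],"jaw":10},{"offset":[10,0,0],"turn":[0,0,0],"jaw":10},{"offset":[10,0,0],"turn":[0,0,0],"jaw":10},{"offset":[10,0,0],"turn":[0,0,0],"jaw":10},{"offset":[0,0,0],"turn":[0,0,0],"jaw":10}]' 55
python3 -m inch '[{"offset":[11,0,0],"turn":[0,0,0],"jaw":10},{"offset":[11,0,0],"turn":[0,0,0],"jaw":10},{"offset":[10,0,0],"turn":[0,0,0],"jaw":10},{"offset":[0,0,0],"turn":[0,0,0],"jaw":10},{"offset":[0,0,0],"turn":[0,0,0],"jaw":10}]' 55
python3 - <<'E'
from h import *
np.set_printoptions(precision=4,suppress=True)
st=env.observe(); y=yaw(st); p=st["ee_pos"]; print(p,y, R.from_rotvec(st["ee_rot"]).as_matrix()[2])
for s in (.125,.152): print(p+np.array([s*np.cos(y),s*np.sin(y),.0068]))
shot("scene","scene19.png"); shot("top","top19.png")
for n in ("scene","top"):
    for r in env.mark_of(n,"eye")[:1]: print(n,r)
    d=cv2.absdiff(cv2.imread(f"pics/{n}18.png"),cv2.imread(f"pics/{n}19.png")).sum(2); c=cam(n)
    q=proj(c,p+np.array([.145*np.cos(y),.145*np.sin(y),.0068])).astype(int); print(n,q); print(d[q[1]-8:q[1]+8,q[0]-10:q[0]+14])
E
```

```text
time: 47.92
ee_pos: [0.6431, -0.2382, 0.2913]
ee_rot: [-2.157, -2.284, -0.002]
force: [-0.1, 0.2, -0.8]
width: 0.0176
grasp_force: 55.0
time: 48.55
ee_pos: [0.641, -0.2083, 0.2913]
ee_rot: [2.16, 2.281, 0.0]
force: [0.4, -0.2, 0.1]
width: 0.0176
grasp_force: 55.0
[ 0.641  -0.2083  0.2913] 1.6254405131168794 [-0.0004  0.0005 -1.    ]
[ 0.6341 -0.0835  0.2981]
[ 0.6327 -0.0566  0.2981]
scene {'location': [276.6, 106.6], 'confidence': 0.71}
scene [269 112]
[[  2   2   4   2   4   1   1   5   5   3   3   2   2   3   2   1   3   2
    1   2  13  37 270 340]
 [  1   5   3   9   4   3   4   5   1   6   2   5   3   2   1   2   3   2
    5  16 118 309 410 422]
 [  2   2   1   6   3   1   3   4   2   3   4   3   3   2   4   4   8  12
   48  13 101 340 404 355]
 [  4   2   3   4   6   3   4   2   1   1   5   2   2   0   4   3  27 115
  177  46  16 158 238 232]
 [  2   3   4   2   1   4   8   4  10   6   3   2   2   7  30 123 140 171
  159  55  27  20  22  24]
 [  5   2   1   2   2   1   8  89 127  81  23   7   5 139  31  99 122  56
  115  43  17   5   3   8]
 [  1   1   2   2   2   0  14 123 16
[... 1958 characters left out ...]
 2   5   5   2   7  37 127 195 234 245 233 217 190 128  67  40  21
   17  24  28  46  46  32]
 [  2   6   4   9   8   2  34 112 181 192 176 168 179 168 125  79  69  61
   68  40   3  63  94  92]
 [  3   8  23  29  18   4  36  94 129 119  98 105 132 131  93  49  35  42
   54  39  24 121 120 106]
 [ 14  31  50  40  12  15  61 105 120 106  84  91 118 126  87  30   4  19
   35  30  26 136 124 103]
 [ 66  76  73  31  12  33  83 125 132 122 114 119 129 127  92  29   4   7
   15  20  25 139 124 109]
 [114 119  92  30   8  44  98 116 119 116 113 117 111 110  81  31   8   4
    5   9  37 156 129 119]
 [131 118  76  28   5  27  59  65  62  61  57  63  63  68  49  23   6  10
    0  12  43 182 154 152]]
```

The rod shows beyond the ring on the far side, the ring is undisturbed and the force is about 0, so the pole is through. I'll start the swing.

```bash
python3 -m inch '[{"offset":[0,-7,-2],"turn":[0,0,0],"jaw":10},{"offset":[0,-7,-1],"turn":[0,0,0],"jaw":10},{"offset":[0,-6,-1],"turn":[0,0,0],"jaw":10},{"offset":[0,-9,1],"turn":[0,0,0],"jaw":10},{"offset":[0,-10,1],"turn":[0,0,0],"jaw":10}]' 55
python3 -m inch '[{"offset":[0,-9,2],"turn":[0,0,0],"jaw":10},{"offset":[0,-9,2],"turn":[0,0,0],"jaw":10},{"offset":[0,-9,3],"turn":[0,0,0],"jaw":10},{"offset":[0,-9,3],"turn":[0,0,0],"jaw":10},{"offset":[0,0,0],"turn":[0,0,0],"jaw":10}]' 55
python3 - <<'E'
from h import *
np.set_printoptions(precision=4,suppress=True)
st=env.observe(); y=yaw(st); p=st["ee_pos"]; nk=p+np.array([.125*np.cos(y),.125*np.sin(y),.0068]); print(nk,st["force"])
H=np.array([.627,-.084,.116]); d=nk-H; print("rod rel hinge",d,"R",np.hypot(d[0],d[2]),"alpha",np.arctan2(d[2],-d[0]))
ob=[]
for n in ("scene","top"):
    im,c=shot(n,n+"20.png")
    for r in env.mark_of(n,"eye")[:1]: print(n,r); ob.append((c,r["location"]))
e=tri(ob); print(e, "alpha eye",np.arctan2(e[2]-.116,H[0]-e[0]))
E
```

```text
time: 49.38
ee_pos: [0.6015, -0.2103, 0.2932]
ee_rot: [2.16, 2.281, 0.001]
force: [1.5, 0.0, -1.6]
width: 0.0172
grasp_force: 55.0
time: 50.0
ee_pos: [0.5651, -0.2122, 0.283]
ee_rot: [-2.16, -2.281, 0.0]
force: [0.4, 0.2, -0.9]
width: 0.0176
grasp_force: 55.0
[ 0.5583 -0.0874  0.2898] [ 0.4259  0.1987 -0.9061]
rod rel hinge [-0.0687 -0.0034  0.1738] R 0.18688359463180249 alpha 1.1945448161502097
scene {'location': [293.7, 121.6], 'confidence': 0.67}
top {'location': [324.0, 171.0], 'confidence': 0.62}
[ 0.5631 -0.0802  0.2954] alpha eye 1.2284548319154152
```

The hood follows: eye angle 1.23 against rod 1.19. I'll continue the arc.

```bash
python3 -m inch '[{"offset":[0,-8.5,3.8],"turn":[0,0,0],"jaw":10},{"offset":[0,-8.5,3.8],"turn":[0,0,0],"jaw":10},{"offset":[0,-8,4.6],"turn":[0,0,0],"jaw":10},{"offset":[0,-8,4.7],"turn":[0,0,0],"jaw":10},{"offset":[0,-7.6,5.4],"turn":[0,0,0],"jaw":10}]' 55
python3 -m inch '[{"offset":[0,-7.6,5.5],"turn":[0,0,0],"jaw":10},{"offset":[0,-7,6.2],"turn":[0,0,0],"jaw":10},{"offset":[0,-7,6.2],"turn":[0,0,0],"jaw":10},{"offset":[0,-6.4,6.8],"turn":[0,0,0],"jaw":10},{"offset":[0,-6.3,6.8],"turn":[0,0,0],"jaw":10}]' 55
python3 -m inch '[{"offset":[0,-5.6,7.4],"turn":[0,0,0],"jaw":10},{"offset":[0,-5.6,7.5],"turn":[0,0,0],"jaw":10},{"offset":[0,-4.9,8],"turn":[0,0,0],"jaw":10},{"offset":[0,-4.9,8],"turn":[0,0,0],"jaw":10},{"offset":[0,0,0],"turn":[0,0,0],"jaw":10}]' 55
cat > chk.py <<'E'
from h import *
np.set_printoptions(precision=4,suppress=True)
st=env.observe(); y=yaw(st); p=st["ee_pos"]; nk=p+np.array([.125*np.cos(y),.125*np.sin(y),.0068]); print(nk,st["force"])
H=np.array([.627,-.084,.116]); d=nk-H; print("rod rel hinge",d,"R",np.hypot(d[0],d[2]),"alpha",np.arctan2(d[2],-d[0]))
ob=[]
for n in ("scene","top"):
    im,c=shot(n,n+"_%d.png"%(st["time"]*10))
    for r in env.mark_of(n,"eye")[:1]: print(n,r); ob.append((c,r["location"]))
if len(ob)==2:
    e=tri(ob); print(e, "alpha eye",np.arctan2(e[2]-.116,H[0]-e[0]))
E
python3 chk.py
```

```text
time: 50.82
ee_pos: [0.525, -0.2144, 0.2606]
ee_rot: [2.16, 2.281, 0.001]
force: [1.3, 0.6, -0.4]
width: 0.0175
grasp_force: 55.0
time: 51.45
ee_pos: [0.491, -0.2163, 0.2289]
ee_rot: [2.159, 2.281, 0.001]
force: [0.2, 0.4, 0.1]
width: 0.0178
grasp_force: 55.0
time: 52.08
ee_pos: [0.4695, -0.2172, 0.1977]
ee_rot: [-2.159, -2.28, 0.001]
force: [0.5, -0.0, -0.1]
width: 0.0176
grasp_force: 55.0
[ 0.4626 -0.0924  0.2045] [ 0.5372 -0.0387 -0.097 ]
rod rel hinge [-0.1644 -0.0084  0.0885] R 0.18668011323019879 alpha 0.4940034644234224
scene {'location': [327.2, 163.8], 'confidence': 0.71}
top {'location': [322.4, 215.0], 'confidence': 0.72}
[ 0.461  -0.0879  0.2161] alpha eye 0.5424525867135012
```

```bash
python3 -m inch '[{"offset":[0,-4,8.4],"turn":[0,0,0],"jaw":10},{"offset":[0,-4,8.5],"turn":[0,0,0],"jaw":10},{"offset":[0,-3.2,8.7],"turn":[0,0,0],"jaw":10},{"offset":[0,-3.2,8.8],"turn":[0,0,0],"jaw":10},{"offset":[0,-2.4,8],"turn":[0,0,0],"jaw":10}]' 55
python3 -m inch '[{"offset":[0,-2.3,8],"turn":[0,0,0],"jaw":10},{"offset":[0,-1.4,6],"turn":[0,0,0],"jaw":10},{"offset":[0,-1,5],"turn":[0,0,0],"jaw":10},{"offset":[0,-1,4],"turn":[0,0,0],"jaw":10},{"offset":[0,0,0],"turn":[0,0,0],"jaw":10}]' 55
python3 chk.py
```

```text
time: 52.9
ee_pos: [0.4533, -0.2182, 0.1554]
ee_rot: [-2.16, -2.281, -0.0]
force: [0.7, -0.0, -0.7]
width: 0.0172
grasp_force: 55.0
time: 53.52
ee_pos: [0.4477, -0.2185, 0.1328]
ee_rot: [-2.159, -2.281, -0.0]
force: [0.3, 0.7, -0.2]
width: 0.0173
grasp_force: 55.0
[ 0.4409 -0.0937  0.1396] [ 0.335   0.6584 -0.1803]
rod rel hinge [-0.1861 -0.0097  0.0236] R 0.18763009789811327 alpha 0.1261731752859257
scene {'location': [328.6, 187.8], 'confidence': 0.94}
top {'location': [322.8, 226.7], 'confidence': 0.9}
[ 0.4405 -0.0896  0.1476] alpha eye 0.16802504288075448
```

```bash
python3 -m inch '[{"offset":[0,-0.5,3],"turn":[0,0,0],"jaw":10},{"offset":[0,-0.5,3],"turn":[0,0,0],"jaw":10},{"offset":[0,0,3],"turn":[0,0,0],"jaw":10},{"offset":[0,0,2.5],"turn":[0,0,0],"jaw":10},{"offset":[0,0,2.5],"turn":[0,0,0],"jaw":10}]' 55
python3 -m inch '[{"offset":[0,0,2],"turn":[0,0,0],"jaw":10},{"offset":[0,0,1],"turn":[0,0,0],"jaw":10},{"offset":[0,0,1],"turn":[0,0,0],"jaw":10},{"offset":[0,0,0],"turn":[0,0,0],"jaw":10},{"offset":[0,0,0],"turn":[0,0,0],"jaw":10}]' 55
python3 chk.py
```

```text
time: 54.35
ee_pos: [0.4469, -0.2187, 0.1189]
ee_rot: [2.16, 2.282, 0.0]
force: [1.9, 0.3, -0.4]
width: 0.0173
grasp_force: 55.0
time: 54.98
ee_pos: [0.447, -0.2186, 0.1151]
ee_rot: [2.159, 2.281, 0.001]
force: [-0.2, -0.7, -0.5]
width: 0.0174
grasp_force: 55.0
[ 0.4402 -0.0938  0.1219] [-0.166  -0.7031 -0.4583]
rod rel hinge [-0.1868 -0.0098  0.0059] R 0.18692742208885513 alpha 0.03168263144915075
scene {'location': [329.2, 192.3], 'confidence': 0.7}
top {'location': [322.9, 226.5], 'confidence': 0.56}
[ 0.4405 -0.092   0.1306] alpha eye 0.0780140742562192
```

```bash
python3 -m inch '[{"offset":[0,0,1],"turn":[0,0,0],"jaw":10},{"offset":[0,0,1],"turn":[0,0,0],"jaw":10},{"offset":[0,0,0],"turn":[0,0,0],"jaw":10},{"offset":[0,0,0],"turn":[0,0,0],"jaw":10}]' 55
python3 -m inch '[{"offset":[0,0,1],"turn":[0,0,0],"jaw":10},{"offset":[0,0,0],"turn":[0,0,0],"jaw":10},{"offset":[0,0,1],"turn":[0,0,0],"jaw":10},{"offset":[0,0,0],"turn":[0,0,0],"jaw":10}]' 55
python3 -m inch '[{"offset":[0,0,1],"turn":[0,0,0],"jaw":10},{"offset":[0,0,0],"turn":[0,0,0],"jaw":10},{"offset":[0,0,0],"turn":[0,0,0],"jaw":10}]' 55
python3 chk.py
```

```text
time: 55.68
ee_pos: [0.447, -0.2186, 0.1131]
ee_rot: [2.16, 2.281, 0.001]
force: [-0.5, -0.2, 0.8]
width: 0.0172
grasp_force: 55.0
time: 56.18
ee_pos: [0.4471, -0.2187, 0.1112]
ee_rot: [2.159, 2.281, 0.001]
force: [-1.3, -0.8, 1.9]
width: 0.0175
grasp_force: 55.0
time: 56.55
ee_pos: [0.4471, -0.2187, 0.1102]
ee_rot: [2.159, 2.281, 0.001]
force: [-1.5, -0.6, 5.6]
width: 0.0173
grasp_force: 55.0
[ 0.4403 -0.0939  0.117 ] [-1.4998 -0.5553  5.6088]
rod rel hinge [-0.1867 -0.0099  0.001 ] R 0.18672394868073716 alpha 0.00519773904827465
scene {'location': [330.5, 195.5], 'confidence': 0.81}
top {'location': [173.7, 259.9], 'confidence': 0.72}
[0.305  0.1933 0.4065] alpha eye 0.7340079578159694
```

```bash
python3 -m inch '[{"offset":[0,0,1],"turn":[0,0,0],"jaw":10},{"offset":[0,0,0],"turn":[0,0,0],"jaw":10},{"offset":[0,0,0],"turn":[0,0,0],"jaw":10}]' 55
python3 chk.py; python3 - <<'E'
from h import *
for n in ("scene","top"):
    print(n,[np.round(proj(cam(n),[.439,-.0905,z]),1) for z in (.134,.139,.144)])
    for r in env.mark_of(n,"eye"): print(n,r)
E
```

```text
time: 57.12
ee_pos: [0.447, -0.2187, 0.1091]
ee_rot: [2.16, 2.281, 0.001]
force: [0.1, -0.9, 3.6]
width: 0.0172
grasp_force: 55.0
[ 0.4402 -0.0939  0.1159] [ 0.1206 -0.9145  3.6376]
rod rel hinge [-0.1868 -0.0099 -0.0001] R 0.1867919491815294 alpha -0.0006791018785255478
scene {'location': [330.4, 190.6], 'confidence': 0.95}
top {'location': [323.0, 228.3], 'confidence': 0.83}
[ 0.436  -0.0912  0.1398] alpha eye 0.12411292234752425
scene [array([329.2, 191.9]), array([329.3, 190.4]), array([329.5, 189. ])]
scene {'location': [330.4, 190.6], 'confidence': 0.95}
top [array([322.5, 227.2]), array([322.7, 227.1]), array([322.9, 227.1])]
top {'location': [323.0, 228.3], 'confidence': 0.83}
```

```bash
ls pics | grep scene_; python3 - <<'E'
from h import *
import glob
c=cam("scene"); fs=sorted(glob.glob("pics/scene_*.png"))[-4:]
for X in ([.452,.166,.154],[.452,.162,.12],[.455,.05,.154]):
    q=proj(c,X).astype(int); P=[cv2.cvtColor(cv2.imread(f),cv2.COLOR_BGR2GRAY)[q[1]-16:q[1]+16,q[0]-16:q[0]+16].astype(np.float32) for f in fs]
    w=cv2.createHanningWindow((32,32),cv2.CV_32F)
    print(q,[np.round(cv2.phaseCorrelate(P[i],P[-1],w)[0],2) for i in range(len(P)-1)],[np.abs(P[i]-P[-1]).mean() for i in range(len(P)-1)])
print(fs)
# pole in scene: offset from model at a few stations
st=env.observe(); y=yaw(st); p=st["ee_pos"]
E
```

```text
scene_520.png
scene_535.png
scene_549.png
scene_565.png
scene_571.png
[251 234] [array([1.33, 5.94]), array([-0.17,  0.25]), array([-0.38,  0.47])] [np.float32(38.402588), np.float32(37.2313), np.float32(36.53983)]
[253 243] [array([-0.47,  0.37]), array([-0.11,  0.45]), array([-0.23,  0.26])] [np.float32(36.86355), np.float32(34.370354), np.float32(33.807236)]
[286 209] [array([0.32, 0.4 ]), array([-1.53,  2.33]), array([ 3.83, -9.04])] [np.float32(40.85786), np.float32(41.481873), np.float32(41.295685)]
['pics/scene_535.png', 'pics/scene_549.png', 'pics/scene_565.png', 'pics/scene_571.png']
```

```bash
python3 - <<'E'
from h import *
fs=["549","565","571"]
for n in ("scene","top"):
    I=[cv2.cvtColor(cv2.imread(f"pics/{n}_{f}.png"),cv2.COLOR_BGR2GRAY).astype(int) for f in fs]
    print(n,[i.mean() for i in I])
    d=np.abs(I[1]-I[2]); print([[int(d[r:r+70,k:k+80].mean()) for k in range(0,560,80)] for r in range(0,420,70)])
    d=np.abs(I[0]-I[1]); print([[int(d[r:r+70,k:k+80].mean()) for k in range(0,560,80)] for r in range(0,420,70)])
I=cv2.cvtColor(cv2.imread("pics/scene_571.png"),cv2.COLOR_BGR2GRAY); J=cv2.cvtColor(cv2.imread("pics/scene_565.png"),cv2.COLOR_BGR2GRAY)
print(I[225:245:2,240:264:2]);print(J[225:245:2,240:264:2])
E
```

```text
scene [np.float64(119.88421343537415), np.float64(119.78815476190476), np.float64(119.7795450680272)]
[[0, 0, 0, 0, 0, 1, 1], [0, 0, 0, 0, 2, 1, 1], [0, 0, 0, 1, 2, 1, 1], [0, 0, 0, 0, 1, 1, 1], [0, 0, 0, 0, 1, 0, 1], [0, 1, 1, 1, 1, 0, 1]]
[[0, 0, 0, 0, 2, 4, 1], [0, 0, 0, 0, 7, 2, 2], [0, 0, 0, 1, 7, 1, 3], [0, 0, 0, 1, 1, 1, 1], [0, 0, 0, 1, 1, 0, 1], [0, 0, 1, 1, 1, 0, 1]]
top [np.float64(92.3180612244898), np.float64(91.98255527210884), np.float64(91.97963010204082)]
[[0, 0, 0, 0, 0, 0, 0], [0, 1, 0, 0, 1, 0, 0], [0, 0, 0, 0, 1, 0, 1], [0, 1, 1, 0, 1, 1, 1], [1, 1, 1, 1, 1, 1, 1], [1, 1, 1, 1, 1, 1, 1]]
[[0, 0, 0, 0, 0, 0, 0], [1, 1, 1, 1, 1, 0, 1], [0, 0, 1, 0, 2, 1, 1], [1, 1, 1, 1, 1, 1, 1], [1, 1, 1, 1, 3, 1, 1], [1, 1, 1, 3, 5, 1, 1]]
[[224 223 211 211 213 213 213 209 208 215 215 215]
 [114 192 227 216 213 213 213 209 209 212 220 232]
 [120 111 167 220 219 212 213 211 208 231 221 183]
 [120 119 115 127 200 225 213 212 226 212 180 180]
 [119 118 119 119 116 169 232 238 196 182 181 181]
 [144 118 118 118 118 117 147 193 181 182 181 180]
 [140 175 116 120 118 118 117 195 182 180 181 179]
 [130 123 168 132 118 118 115 205 181 181 183 175]
 [127 128 132 159 170 116 115 205 181 182 185 181]
 [127 126 135 133 141 152 120 211 188 175 182 181]]
[[220 225 211 211 213 213 213 210 208 216 215 211]
 [118 192 227 214 213 213 213 209 208 212 218 230]
 [120 114 168 221 220 213 213 210 208 226 215 182]
 [117 119 114 132 201 226 213 211 224 210 179 180]
 [119 118 119 118 119 172 223 234 195 181 181 180]
 [142 117 119 119 119 116 150 184 180 183 181 180]
 [140 175 116 120 118 117 116 186 183 180 181 180]
 [130 123 168 131 118 118 117 188 181 180 182 176]
 [127 128 132 160 170 117 118 195 181 182 186 182]
 [128 126 134 132 142 152 120 190 189 175 181 181]]
```

The hood corner no longer moves between the last two pushes, and the force there (about 5 N) is well above hinge friction, so it is shut. I'll centre the pole in the ring and withdraw it.

```bash
python3 -m inch '[{"offset":[0,0,-3],"turn":[0,0,0],"jaw":10},{"offset":[0,0,-3],"turn":[0,0,0],"jaw":10},{"offset":[0,0,-3],"turn":[0,0,0],"jaw":10},{"offset":[0,0,0],"turn":[0,0,0],"jaw":10},{"offset":[0,0,0],"turn":[0,0,0],"jaw":10}]' 55
python3 - <<'E'
from h import *
np.set_printoptions(precision=2,suppress=True)
st=env.observe(); y=yaw(st); p=st["ee_pos"]; print(p,st["force"])
ax=lambda s,h=0: p+np.array([s*np.cos(y),s*np.sin(y),.0068+h])
a=cv2.imread("pics/scene13.png").astype(int); im,c=shot("scene","scene30.png"); b=cv2.imread("pics/scene30.png").astype(int)
d=np.abs(a-b).sum(2)
for s in (.06,.07,.08,.09,.1,.11):
    q=proj(c,ax(s)); t=proj(c,ax(s+.01))-q; nrm=np.array([-t[1],t[0]])/np.linalg.norm(t); offs=np.arange(-7,7.1,.5)
    v=np.array([d[int(round(q[1]+o*nrm[1])),int(round(q[0]+o*nrm[0]))] for o in offs]); print(s,q,nrm,v)
E
python3 -m inch '[{"offset":[-5,0,0],"turn":[0,0,0],"jaw":10},{"offset":[-7,0,0],"turn":[0,0,0],"jaw":10},{"offset":[-7,0,0],"turn":[0,0,0],"jaw":10},{"offset":[0,0,0],"turn":[0,0,0],"jaw":10}]' 55
```

```text
time: 58.05
ee_pos: [0.447, -0.2185, 0.118]
ee_rot: [2.159, 2.282, 0.001]
force: [-0.5, -0.3, -1.5]
width: 0.0174
grasp_force: 55.0
[ 0.45 -0.22  0.12] [-0.47 -0.26 -1.52]
0.06 [344.39 181.88] [-0.62 -0.78] [  2   3   3   5   4   1   1   1   2   2 133 271 271 384 456 379 379 279
  78  78  78   3   3   2   3   3  10   4  41]
0.07 [342.14 183.66] [-0.62 -0.78] [  2   2   6   6   1   4   4   7   7   7 175 175 375 460 460 449 449 205
 205 205  14  14  14   1   1   2   5   5  11]
0.08 [339.88 185.45] [-0.62 -0.78] [  2   2   2   3   4   4   2   1   1  10  10  10 103 175 265 265 194 127
 127   4   4   4   9   9   9  41  41   9   9]
0.09 [337.6  187.25] [-0.62 -0.78] [  4   2   5   5   4   2   4   4   3  24  24  61 147 147 235 252 193 193
 106  21  21   4   5   5  28  28  28 102  90]
0.1 [335.29 189.08] [-0.62 -0.78] [  3   3   3   3   4   4   4  13  15  15  15  90  90 198 262 262 284 252
 252  62 238 101 101 101  86  86  73  97  97]
0.11 [332.97 190.91] [-0.62 -0.78] [ 43  43  43 186 186 160 174 174 178 178 119 119 119 196 196 196 274 274
 136  30  30  95  23 106 106 106 147 147 245]
time: 58.6
ee_pos: [0.448, -0.2386, 0.1181]
ee_rot: [2.161, 2.28, 0.0]
force: [-0.8, 0.2, -1.9]
width: 0.0175
grasp_force: 55.0
```

```bash
python3 -m inch '[{"offset":[-6,0,-2],"turn":[0,0,0],"jaw":10},{"offset":[-7,0,0],"turn":[0,0,0],"jaw":10},{"offset":[-8,0,0],"turn":[0,0,0],"jaw":10},{"offset":[-10,0,0],"turn":[0,0,0],"jaw":10},{"offset":[-20,0,0],"turn":[0,0,0],"jaw":10}]' 55
python3 -m inch '[{"offset":[-40,0,0],"turn":[0,0,0],"jaw":10},{"offset":[0,0,-30],"turn":[0,0,0],"jaw":10},{"offset":[0,0,-50],"turn":[0,0,0],"jaw":10},{"offset":[0,0,0],"turn":[0,0,0],"jaw":10}]' 55
python3 - <<'E'
from h import *
np.set_printoptions(precision=3,suppress=True)
a=cv2.imread("pics/scene_571.png"); im,c=shot("scene","scene31.png"); b=cv2.imread("pics/scene31.png")
q=proj(c,[.452,.166,.154]).astype(int); print(np.abs(a.astype(int)-b)[q[1]-16:q[1]+16,q[0]-16:q[0]+16].mean(), np.abs(a.astype(int)-b)[185:235,230:290].mean())
shot("top","top31.png")
for n in ("scene","top"):
    for r in env.mark_of(n,"eye")[:1]: print(n,r)
go((.4445,-.329,.2),yaw())
st=env.observe(); print(st["joint_positions"])
E
```

```text
time: 59.22
ee_pos: [0.451, -0.2891, 0.12]
ee_rot: [-2.158, -2.283, -0.001]
force: [0.2, -0.4, -0.2]
width: 0.0173
grasp_force: 55.0
time: 59.72
ee_pos: [0.4547, -0.3315, 0.2036]
ee_rot: [2.156, 2.275, 0.003]
force: [-0.4, 0.3, -0.6]
width: 0.0177
grasp_force: 55.0
1.2236328125 0.8454444444444444
scene {'location': [331.5, 192.8], 'confidence': 0.55}
top {'location': [320.7, 227.8], 'confidence': 0.92}
turn z 0.000 shift [-0.2 -7.7 -1.1]
[ 0.245  0.451  0.395  1.837 -0.216  0.897  0.796]
```

Out cleanly, and the hood is unchanged. I'll rotate back and lay the pole down.

```bash
python3 -m inch '[{"offset":[0,0,0],"turn":[0,0,0.164],"jaw":10},{"offset":[0,0,0],"turn":[0,0,0.164],"jaw":10},{"offset":[0,0,0],"turn":[0,0,0.164],"jaw":10},{"offset":[0,0,0],"turn":[0,0,0.164],"jaw":10},{"offset":[0,0,0],"turn":[0,0,0.164],"jaw":10}]' 55
python3 -m inch '[{"offset":[0,0,0],"turn":[0,0,0.164],"jaw":10},{"offset":[0,0,0],"turn":[0,0,0.164],"jaw":10},{"offset":[0,0,0],"turn":[0,0,0.164],"jaw":10},{"offset":[0,0,0],"turn":[0,0,0.164],"jaw":10},{"offset":[0,0,0],"turn":[0,0,0.164],"jaw":10}]' 55
python3 -m inch '[{"offset":[0,0,0],"turn":[0,0,0.164],"jaw":10},{"offset":[0,0,0],"turn":[0,0,0.164],"jaw":10},{"offset":[0,0,0],"turn":[0,0,0],"jaw":10},{"offset":[0,0,0],"turn":[0,0,0],"jaw":10}]' 55
python3 - <<'E'
from h import *
np.set_printoptions(precision=4,suppress=True)
go((.4445,-.329,.04),-.345); print(R.from_rotvec(env.observe()["ee_rot"]).as_matrix()[2])
im,c=shot("wrist","w32.png")
for r in env.mark_of("wrist","pad")[:2]: print(r,atz(c,r["location"],0))
for r in env.cut_out("wrist","pad")[:1]: 
    ys,xs=np.nonzero(r["mask"]); P=np.array([atz(c,(x,y),.003)[:2] for x,y in zip(xs[::7],ys[::7])]); print(r["confidence"],cv2.minAreaRect(P.astype(np.float32)*1000))
E
```

```text
time: 60.55
ee_pos: [0.4523, -0.3281, 0.1987]
ee_rot: [-2.892, -1.223, 0.002]
force: [-0.5, 0.2, -0.6]
width: 0.0177
grasp_force: 55.0
time: 61.18
ee_pos: [0.4523, -0.3282, 0.1988]
ee_rot: [-3.141, 0.031, 0.003]
force: [-0.5, 0.5, -1.0]
width: 0.0175
grasp_force: 55.0
time: 61.68
ee_pos: [0.4527, -0.3283, 0.1995]
ee_rot: [-3.096, 0.53, 0.001]
force: [0.0, -0.5, -1.3]
width: 0.0174
grasp_force: 55.0
turn z 0.006 shift [ -7.5   3.4 159.5]
[-0.0008 -0.0001 -1.    ]
{'location': [279.1, 275.4], 'confidence': 0.6} [ 0.3562 -0.2919  0.    ]
0.68 ((470.2819519042969, -325.82843017578125), (139.42758178710938, 258.2671813964844), 83.2601547241211)
```

```bash
python3 -m inch '[{"offset":[0,0,0],"turn":[0,0,-0.139],"jaw":10},{"offset":[-18,0,30],"turn":[0,0,0],"jaw":10},{"offset":[0,0,50],"turn":[0,0,0],"jaw":10},{"offset":[0,0,50],"turn":[0,0,0],"jaw":10},{"offset":[0,0,30],"turn":[0,0,0],"jaw":10}]' 55
python3 -m inch '[{"offset":[0,0,0],"turn":[0,0,0],"jaw":10},{"offset":[0,0,0],"turn":[0,0,0],"jaw":10}]' 55
python3 - <<'E'
from h import *
np.set_printoptions(precision=4,suppress=True)
go((.4355,-.3246,.0062),-.2); print(R.from_rotvec(env.observe()["ee_rot"]).as_matrix()[2])
E
```

```text
time: 62.45
ee_pos: [0.4347, -0.3241, 0.0379]
ee_rot: [-3.124, 0.317, 0.002]
force: [0.7, 1.2, -0.0]
width: 0.0174
grasp_force: 55.0
time: 62.7
ee_pos: [0.436, -0.3256, 0.0413]
ee_rot: [3.125, -0.318, 0.003]
force: [0.2, -0.4, -1.4]
width: 0.0174
grasp_force: 55.0
turn z -0.003 shift [-0.7 -0.9 35.1]
[ 0.002   0.0006 -1.    ]
```

```bash
python3 -m inch '[{"offset":[0,0,15],"turn":[0,0,0],"jaw":10},{"offset":[0,0,12],"turn":[0,0,0],"jaw":10},{"offset":[0,0,5],"turn":[0,0,0],"jaw":10},{"offset":[0,0,2],"turn":[0,0,0],"jaw":10},{"offset":[0,0,0],"turn":[0,0,0],"jaw":10}]' 55
python3 -m inch '[{"offset":[0,0,1],"turn":[0,0,0],"jaw":10},{"offset":[0,0,0],"turn":[0,0,0],"jaw":10},{"offset":[0,0,0],"turn":[0,0,0],"jaw":10}]' 55
```

```text
time: 63.32
ee_pos: [0.4353, -0.3248, 0.0061]
ee_rot: [-3.125, 0.319, -0.0]
force: [-0.2, 0.3, -0.6]
width: 0.0174
grasp_force: 55.0
time: 63.7
ee_pos: [0.4356, -0.325, 0.0053]
ee_rot: [3.125, -0.319, 0.001]
force: [-0.4, -0.8, 1.9]
width: 0.0175
grasp_force: 55.0
```

Contact. Release, retreat and verify.

```bash
python3 -m inch '[{"offset":[0,0,0],"turn":[0,0,0],"jaw":45},{"offset":[0,0,0],"turn":[0,0,0],"jaw":45},{"offset":[0,0,0],"turn":[0,0,0],"jaw":45},{"offset":[0,0,0],"turn":[0,0,0],"jaw":45},{"offset":[0,0,0],"turn":[0,0,0],"jaw":45}]' 20
python3 -m inch '[{"offset":[0,0,-15],"turn":[0,0,0],"jaw":45},{"offset":[0,0,-50],"turn":[0,0,0],"jaw":45},{"offset":[0,0,-60],"turn":[0,0,0],"jaw":45},{"offset":[0,0,-60],"turn":[0,0,0],"jaw":45},{"offset":[0,0,-60],"turn":[0,0,0],"jaw":45}]' 20
python3 -m inch '[{"offset":[0,0,-50],"turn":[0,0,0],"jaw":45},{"offset":[0,0,0],"turn":[0,0,0],"jaw":45},{"offset":[0,0,0],"turn":[0,0,0],"jaw":45}]' 20
python3 - <<'E'
from h import *
np.set_printoptions(precision=4,suppress=True)
im,c=shot("wrist","w33.png")
for t in ("pole","pad"):
  for r in env.cut_out("wrist",t)[:1]:
    ys,xs=np.nonzero(r["mask"]); P=np.array([atz(c,(x,y),.012 if t=="pole" else .003)[:2] for x,y in zip(xs,ys)])
    mu=P.mean(0); w,V=np.linalg.eigh(np.cov((P-mu).T)); d=V[:,1]*np.sign(V[0,1]); s=(P-mu)@d
    print(t,round(r["confidence"],2),"yaw",np.arctan2(d[1],d[0]),mu+d*s.min(),mu+d*s.max(),np.ptp(s)); print(cv2.minAreaRect(P.astype(np.float32)*1000))
im,ct=shot("top","top33.png"); im2,cs=shot("scene","scene33.png")
for n,cc in (("top",ct),("scene",cs)):
    for t,z in (("weight1_tab",.112),("eye",.134),("rod",.081),("pole_neck",.012)):
        for r in env.mark_of(n,t)[:4]: print(n,t,round(r["confidence"],2),atz(cc,r["location"],z))
h=cv2.cvtColor(cv2.imread("pics/top33.png"),cv2.COLOR_BGR2HSV)
m=((h[...,0]>14)&(h[...,0]<36)&(h[...,1]>40)&(h[...,2]>80)).astype(np.uint8); m[:150]=0;m[215:]=0;m[:,:228]=0;m[:,328:]=0
n,l,s,ce=cv2.connectedComponentsWithStats(m)
for i in range(1,n):
    if s[i,4]>10: print("brass",ce[i],s[i,4],atz(ct,ce[i],.1)[:2])
E
```

```text
time: 64.32
ee_pos: [0.4355, -0.3249, 0.0051]
ee_rot: [-3.125, 0.319, -0.001]
force: [-0.5, -0.3, -0.1]
width: 0.045
grasp_force: 0.0
time: 64.95
ee_pos: [0.4348, -0.3248, 0.2528]
ee_rot: [-3.125, 0.32, -0.001]
force: [1.7, 0.4, -0.8]
width: 0.0447
grasp_force: 0.0
time: 65.32
ee_pos: [0.4349, -0.3243, 0.2999]
ee_rot: [-3.124, 0.319, -0.0]
force: [-0.1, -0.1, 0.0]
width: 0.045
grasp_force: 0.0
pole 0.88 yaw -0.20265888407400362 [ 0.3368 -0.3046] [ 0.5911 -0.3569] 0.2596470737534532
((464.149658203125, -329.62420654296875), (20.780696868896484, 259.676025390625), 78.77411651611328)
pad 0.7 yaw -0.10887505995045633 [ 0.3198 -0.3091] [ 0.5995 -0.3397] 0.281403083836096
((459.43707275390625, -324.2225341796875), (141.6310272216797, 280.7406005859375), 83.07504272460938)
top weight1_tab 0.56 [0.3568 0.219  0.112 ]
top eye 0.72 [ 0.4405 -0.0899  0.134 ]
top eye 0.24 [0.4045 0.1245 0.134 ]
top pole_neck 0.57 [ 0.5581 -0.3489  0.012 ]
scene weight1_tab 0.84 [0.3394 0.2379 0.112 ]
scene eye 0.9 [ 0.4373 -0.0859  0.134 ]
scene pole_neck 0.9 [ 0.5594 -0.3446  0.012 ]
```

```bash
python3 - <<'E'
from h import *
np.set_printoptions(precision=1,suppress=True)
for n,roi in (("top",(150,215,228,328)),("scene",(160,265,210,325))):
    b=cv2.GaussianBlur(cv2.imread(f"pics/{n}33.png"),(3,3),0).astype(int)[roi[0]:roi[1],roi[2]:roi[3]]
    e=(b[...,2]+b[...,1]-2*b[...,0])//2; m=((e>25)&(b[...,1]>b[...,2]*.8)).astype(np.uint8)
    k,l,s,ce=cv2.connectedComponentsWithStats(m)
    print(n,np.percentile(e,[50,95,99]),[((ce[i]+[roi[2],roi[0]]).round(),int(s[i,4])) for i in range(1,k) if s[i,4]>10])
    c=cam(n); print([proj(c,[.5535-.05*y,.0285+y,z]) for y in (.06,0,-.06) for z in (.04,.112)])
E
```

```text
top [-5. 60. 76.] []
[array([255.3, 187.2]), array([253.9, 184.5]), array([276.9, 186.3]), array([276.8, 183.5]), array([298.6, 185.4]), array([299.5, 182.5])]
scene [ 0. 66. 78.] []
[array([251.2, 229.2]), array([249.8, 209.9]), array([266.8, 217.6]), array([266.1, 198.3]), array([281.7, 206.6]), array([281.6, 187.4])]
```

```bash
python3 - <<'E'
from h import *
b=cv2.imread("pics/top33.png").astype(int); e=(b[...,2]+b[...,1]-2*b[...,0])//2
for r in (180,184,187,190,194): print(r,e[r,240:316:2])
b=cv2.imread("pics/scene33.png").astype(int); e=(b[...,2]+b[...,1]-2*b[...,0])//2
for r in range(190,236,5): print(r,e[r,240:296:2])
E
```

```text
180 [-5 -5 -4 -5 -6 -6 -5 -5 -4 -5 -5 -5 -5 -5 -5 -5 -5 -4 -2 -3 -4 -5 -5 -5
 -5 -6 -4 -6 -5 -5 -6 -5  0  4  3  2 -2 -5]
184 [-6 -5 -5 -5 -5 -2  4  6  4  2  0 -5 -6 -6 -6 -6 -2 -1  5  2 -2 -5 -7 -8
 -7 -7 -6 -7 -6 -7 -7 -6 -6 -6  3  5 -1 -7]
187 [-7 -6 -7 -7 -6 -5  0  6  3 -4 -4 -3 -6 -6 -6 -4  0  1  4  3  1  1 -4 -6
 -6 -5 -6 -6 -5 -5 -5  2  5  5  5  6  5  0]
190 [-7 -6 -6 -5 -5  1  5  4  3  5  6 -1 -5 -5 -5 -5  3  5  3  3  4  1 -5 -5
 -5 -6 -5 -5 -5 -5 -5 -4  1  4  5  4  0 -5]
194 [-7 -5 -5 -5 -6 -6 -4 -1 -1 -2 -5 -6 -6 -5 -6 -6 -5 -5 -4 -4 -5 -5 -6 -5
 -5 -5 -5 -5 -5 -5 -5 -4 -5 -4 -4 -5 -6 -5]
190 [-3 -4 -4 -3 -3 -1 -1 -1  0 -1  0 -1  0 -1 -2 -1  0 -1  0  1 -1 -3  2  6
  7  7  4  4]
195 [-3 -2 -1 -1 -1 -1  0 -1 -1 -1  0 -1  9  9  3 -1 -1 -2 -1 -1 -2 -2 -2 -3
 -2  4  7  4]
200 [-1 -2 -1 -1  0 -1 -1  0  0  1  1  0  6  6  6  6 -3 -3 -3 -3 -3  7  9  7
  8  7  5  3]
205 [-2 -2 -2 -1  0  3  0 -1 -1 -2 -2  5  5  6  6  6 -4 -2 -2 -2 -1  7  7  7
  7 -1 -2  1]
210 [ 0 -1  0  0  7  8  9  8 -1 -3 -3 -4 -5 -3  2  6  2 -2 -1 -3 -3 -1  0  0
  2  2  1 -1]
215 [-1 -2 -2  2  7  6  6  6 -1 -4  0  9  8  8  8  8  7 -1  0 -1  0  2  1  2
  2  2 -1 -2]
220 [-1 -2 -2 -1 -3 -1  8  9  6 -3  2  7  8  9  8  0 -1  1  1  1  2  2  1 -1
 -2 -2 -2 -2]
225 [ 1 -1 -4  3  9  9  9  5  6 -2 -2  5  0  0  1  2  2  2  1  2 -1 -2 -2 -2
 -2 -2 -2 -2]
230 [ 1  1  1  0  2  7 10  6  1 -3  1  1  1  1  2  1  0 -1 -2 -2 -2 -2 -2 -2
 -1 -1 -2 -2]
235 [ 0  2  2  1  2  0 -1  1  2  1  1  2  2  1 -1 -2 -1 -3 -2 -2 -2 -1 -2 -2
 -1 -2 -2 -2]
```

```bash
python3 -c "
from workcell import env; print(env.observe()['time'], env.job_done())"
```

```text
the job is handed in; nothing more can be done
65.975 None
```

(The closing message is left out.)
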